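Hang the red ring gauge in the low gauge cabinet

TASK

In the gauge cabinet the hook with the red plate is crowded by the yellow and the blue gauge, which hang on sliding hangers beside it. First push these two apart, clear of where the red gauge will hang (at least 5 mm free between the rings), then take the red-handled ring gauge from the table and hang it by its ring on the red hook under the roof, so that it hangs freely, straight down and still. Do not disturb the green gauge or the other things on the table.

Things in the scene. Friction and masses are not known exactly. Their poses are not given: they have to be found in the camera images.
- cabinet: Low pale blue-grey cabinet, open front, fixed. Origin: on the table below the middle of the front face of its back rails; +x to its back, -x out of its open front (to the robot), z up. 288 mm wide, inside 264; side walls from x = -130 to 12 mm, 265 high; floor 12 thick. Open back but for rails 185-215 and 72-98 mm above the table, front faces at x = 0.
- roof_edge (a point): Middle of the lower front edge of the cabinet's clear roof (its steel edge strip, 12 mm high), 263 mm above the table, 124 mm in front of the back rails. Behind the strip the roof's underside is 265 mm and its top 273 mm above the table, back to the rails. Axes as cabinet.
- row: Fixed hook for the red gauge, with a red plate (26 x 30 mm) on the upper rail. Origin: hook's root on the rail's front face, 200 mm above the table, up to 20 mm left or right of the cabinet's middle; axes parallel to the cabinet's. 8 mm steel rod: centre line runs from z = 4 at x = 0 to z = 0 at x = -20 mm, then rises at 45 degrees to the tip at x = -43, z = 23 mm.
- hook_tip (a point): Red tip of the hook: centre of its round end (radius about 4 mm). It points away from the back and up, at 45 degrees. Axes as row.
- hook_seat (a point): Where the centre of the red gauge's ring is when it hangs on the hook: 20 mm in front of the rail, 10 mm below the hook's root. Axes as row.
- left (a joint): Sliding hanger of the yellow gauge, on the +y side of the hook. Its centre line is 32 mm + this value from the hook's; grows away from the hook; 0 to 0.044 m, starts between 0 and 0.008 m; it slides with about 1.5 N of friction and stays where it is left. The gauge cannot leave its hanger nor swing.
- right (a joint): Sliding hanger of the blue gauge, on the -y side of the hook; values as for the left one.
- left_grip (a point): Middle of the yellow grip of the hanging gauge: the grip is 60 mm high (30 mm up and down from here), 14 mm wide (y), 18 mm deep (x). This point is 115 mm below the hook's root and 25 mm in front of the rail's face. The gauge above it has the shape of the red one, hanging ring up.
- right_grip (a point): Middle of the blue grip of the hanging gauge on the other side; sizes as for the yellow one.
- red_gauge: Ring gauge, red grip, 156 mm long, about 120 g, lying flat at the start. Origin: underside, middle of the grip; +x from grip to ring, +z up. Grip 60 mm long (x -30 to 30), 14 wide, 18 thick; then a bar 10 wide, then a steel ring, 42 mm outside, 28 inside, 8 thick, centred at x = 105, z = 4. Hung: +x up, +z out of the cabinet's front. Starts left or right in front of the cabinet.
- red_ring (a point): Centre of the red gauge's ring; axes as red_gauge.
- green_gauge: Ring gauge, green grip, 156 mm long, about 120 g, lying flat at the start. Origin: underside, middle of the grip; +x from grip to ring, +z up. Grip 60 mm long (x -30 to 30), 14 wide, 18 thick; then a bar 10 wide, then a steel ring, 42 mm outside, 28 inside, 8 thick, centred at x = 105, z = 4. A bystander: leave it alone.
- oil: White oil bottle with red cap, 60 mm diameter, 150 mm high; origin under its centre. Leave alone.
- tin: Blue-labelled steel can, 80 mm diameter, 70 mm high; origin under its centre. Leave alone.
- carton: Cardboard box 130 x 100 x 70 mm; origin under its centre. Leave alone.
- cup: Orange cup, 70 mm diameter, 80 mm high; origin under its centre. Leave alone.
There are look-alikes about, which are no part of the job. What is shaped like the red_gauge but turquoise is not meant.

How it is judged:
By the outcome, as a careful person would: the job done as asked, in the order asked, and still so for the second after the job is handed in, with the robot touching nothing.
It also fails if it takes over 72 s, if anything falls off the work surface, if the arm or the gripper's body presses on something with over 40 N, if the wrist force passes 120 N, or if a joint passes its speed limit or range.

ROBOT

A 7-joint arm with a two-finger parallel gripper is mounted at the origin on the work surface. World frame = base frame: x ahead of the robot, y to its left, z up, the work surface at z = 0. Lengths are in m, angles in rad, forces in N, time in s.
With the tool pointing down it reaches from about 0.425 to 0.875 m from the base axis. Payload 4.7 kg.
Tool frame: the origin (TCP) lies between the finger pads; the fingertips stand arm.tip_reach ahead of it and the grasp point (between the pads) lies 6 mm ahead of it (arm.tip_reach is the distance from the TCP to the fingertips, in m); z points along the fingers, y is the line along which they close (so a half turn about z gives the same grasp; the last joint's range is limited). The gripper opens to 87 mm and grips with 3 to 60 N. Pads are 19 mm wide; open, the fingers measure 117 mm over their backs; the gripper's body (75 mm by 190 mm) begins 51 mm behind the grasp point.
Start: joints at [-1.203, 0.321, -0.07, 1.45, 0.023, 1.371, -0.057], TCP at [0.225, 0.61, 0.248] pointing down, gripper open.
Joint ranges: [-2.86, 2.86], [-0.3, 2.09], [-1.38, 1.24], [0.06, 2.45], [-1.56, 4.7], [0.09, 2.05], [-2.69, 2.69]. Speed limits (rad/s): [2.57, 2.57, 3.14, 3.14, 3.14, 3.14, 3.14].

INTERFACE

Orientations are given as a rotation vector (axis times angle).
In Python, from cell import arm gives the robot as it stands.
- The arm moves only by the tool apply_moves, never from a script. Its argument "deltas" is a list of rows, each an object with "delta_rot": the turn, a rotation vector about the tool's x, y, z in rad, a list of three; "dp": the shift along the tool's x, y, z in cm, a list of three; "claw": the opening in per cent of the stroke, from 0 (shut) to 100 (fully open). A call has 1 to 12 rows; each row shifts and turns the commanded pose from where the row before left it, along the tool's axes as they then stand; what a row does not reach is not made up. A row lasts 1/12 s, in which the tool goes at most 41.7 mm and 7.16 degrees, less where a joint would pass 70% of its speed; a pose out of reach is approached as far as the arm can. A call is refused whole if a number of a shift passes 4.17 or a number of a turn 0.125, either way. A call with a gripper value outside its range is refused whole. The fingers move at their own pace and stop on an object; "squeeze" is the grip in N (left out, the last holds). Time passes only in rows, so rows that do not move let the fingers close. It gives the time, the measured TCP pose, the force, the opening and the grip force at its end, in the units of the state.
- arm.sense(): the state, without advancing time (a new reading comes with each control period).
- arm.read_camera(name): name is "scene" or "top" or "wrist"; returns (picture, depth): 480x640x3 uint8, blue, green, red; 480x640 float32, m along the optical axis (not along the pixel's ray), 0 where there is no reading.
- arm.calibration(name): a dict with "K" (3x3 intrinsics, pixels), "eye" and "rotation" of the camera in the world. Camera axes: x right, y up, looking along -z (the intrinsics and any distortion apply to the point x, -y, -z); pixel columns grow to the right and rows downward; lengths in m; the calibration is good to about 2 mm. A picture is of the moment at which its call begins: read the wrist's pose just before it. calibration takes no time and is no camera call; for the wrist camera it gives the pose at the moment of the call.
- arm.hand_in(): hands the job in; it is judged then, once.
The state is a dict: "t": time; "joint_pos": joint angles; "qd": joint speeds; "effort": joint torques, N m; "position": TCP position; "ee_rot": TCP orientation; "ft_force": force on the tool from outside, world axes, zero at the start; "ft_torque": the same for the moment, N m; "opening": opening from 0.0 (shut) to 1.0 (fully open); "grip_force": force on a finger pad.
Only numpy, scipy, OpenCV 4.12 (cv2) and the standard library are available. Lean on these libraries where they do the work, as an engineer would, in place of code of your own. Each camera call takes 0.05 s, during which the arm holds its last target. There are 200 camera calls.

## Working session

There is one attempt and no reset: what is moved stays moved. The work goes in short steps, Python scripts to look and compute and a tool call to move; the robot and the scene stay as the last step left them, time stands still between calls to the robot, and variables do not carry over. Pictures are saved under pics/ and viewed, at most 10 in all, crops included, and the job is handed in when it is done.

Besides the shell and the picture viewer there is one more tool, called after ">>>" by a JSON object that holds its "fn" and its "kwargs", one argument or row to a line. apply_moves: Moves the arm, as the interface text tells. Its arguments: {"type":"object","properties":{"deltas":{"type":"array"},"squeeze":{"type":"number"}},"required":["deltas"]}

```bash
ls; mkdir -p pics; python3 - <<'E'
from cell import arm
import cv2,numpy as np
np.set_printoptions(precision=4,suppress=True)
print(arm.sense(), arm.tip_reach)
for n in ("scene","top"):
    p,d=arm.read_camera(n); cv2.imwrite(f"pics/{n}0.png",p); np.save(f"pics/{n}0.npy",d)
    c=arm.calibration(n); print(n,c)
    np.savez(f"pics/{n}0c.npz",**{k:np.array(v) for k,v in c.items() if k in("K","eye","rotation")})
E
```

```text
pics
{'t': 0.0, 'joint_pos': array([-1.2029,  0.3218, -0.07  ,  1.4517,  0.0226,  1.3708, -0.0569]), 'qd': array([ 0.001 , -0.    ,  0.0023, -0.0007,  0.0006, -0.0007, -0.0014]), 'effort': array([ -0.0001, -49.1291,  -0.4041, -31.2527,  -0.0641,   0.0437,
         0.0002]), 'position': array([0.2251, 0.6092, 0.2465]), 'ee_rot': array([-0.5528, -3.0923,  0.003 ]), 'ft_force': array([-0.1434,  0.5145, -0.5546]), 'ft_torque': array([-0.0437, -0.0593, -0.0073]), 'grip_force': 0.0, 'opening': 0.9999511148502389} 0.025
scene {'K': array([[448.907 ,   0.    , 321.3264],
       [  0.    , 448.907 , 242.6498],
       [  0.    ,   0.    ,   1.    ]]), 'eye': array([1.07  , 0.3131, 1.025 ]), 'rotation': array([0.4373, 0.6667, 1.9413])}
top {'K': array([[438.0974,   0.    , 320.4697],
       [  0.    , 438.0974, 235.7028],
       [  0.    ,   0.    ,   1.    ]]), 'eye': array([0.285 , 0.0493, 1.2725]), 'rotation': array([ 0.077 , -0.1113, -1.5782])}
```

View pics/scene0.png

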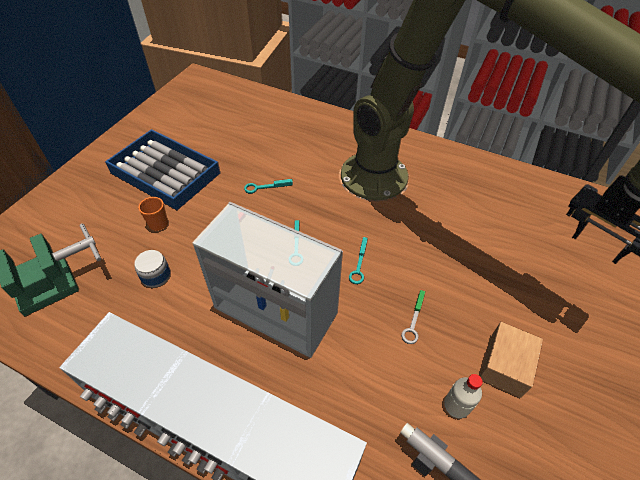

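View pics/top0.png

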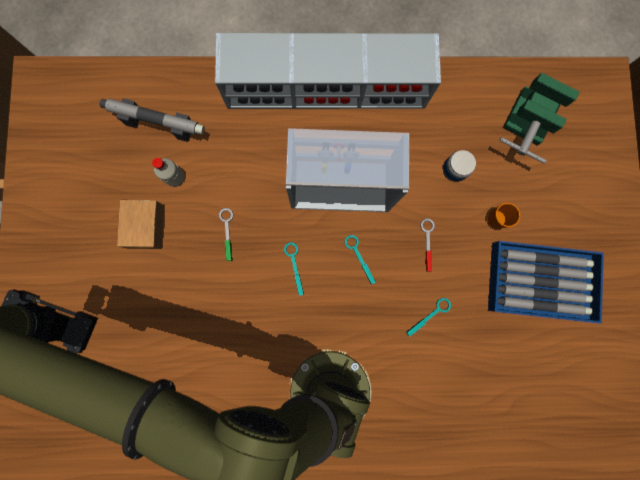

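The scene view shows the cabinet (back towards the camera) with blue and yellow grips at about (262,302) and (284,314). In the top view the red gauge is at (429,262), with its ring at (427,226). The cabinet roof spans about (288,130) to (408,187), and the hangers are near (338,152).

```bash
cat > h.py <<'E'
import numpy as np,cv2
from scipy.spatial.transform import Rotation as R
np.set_printoptions(precision=4,suppress=True)
def ray(c,px):
    px=np.atleast_2d(px).astype(float); K=c["K"]
    v=np.stack([(px[:,0]-K[0,2])/K[0,0],-(px[:,1]-K[1,2])/K[1,1],-np.ones(len(px))],1)
    return R.from_rotvec(c["rotation"]).apply(v)
def onz(c,px,z):
    v=ray(c,px); e=np.array(c["eye"]); return e+v*((z-e[2])/v[:,2])[:,None]
def withd(c,px,d):
    px=np.atleast_2d(px); return np.array(c["eye"])+ray(c,px)*d[px[:,1].astype(int),px[:,0].astype(int)][:,None]
def proj(c,P):
    q=R.from_rotvec(c["rotation"]).inv().apply(np.atleast_2d(P)-c["eye"]); K=c["K"]
    return np.stack([K[0,2]+K[0,0]*q[:,0]/-q[:,2],K[1,2]-K[1,1]*q[:,1]/-q[:,2]],1)
def mask(p,lo,hi,smin=120,vmin=60):
    h=cv2.cvtColor(p,cv2.COLOR_BGR2HSV)
    H=h[...,0].astype(int); m=((H>=lo)&(H<=hi)) if lo<=hi else ((H>=lo)|(H<=hi))
    return m&(h[...,1]>=smin)&(h[...,2]>=vmin)
E
python3 - <<'E'
from h import *
c=dict(np.load("pics/top0c.npz")); d=np.load("pics/top0.npy"); p=cv2.imread("pics/top0.png")
m=mask(p,174,4,150,80); m[:, :410]=0; m[:,450:]=0; m[:240]=0;m[285:]=0
ys,xs=np.nonzero(m); P=onz(c,np.stack([xs,ys],1),0.018)
print(len(xs),"grip",P.mean(0)); 
print("ring",onz(c,[427.5,226],0.008))
print("depth pts",withd(c,[[429,262],[347,199],[300,150],[400,175],[347,187]],d))
print("roof corners z.273",onz(c,[[288,130],[408,132],[409,187],[290,187]],.273))
print("floor front",onz(c,[[296,208],[386,210]],.012))
cv2.imwrite("pics/topcrop.png",cv2.resize(p[120:220,275:425],None,fx=5,fy=5,interpolation=cv2.INTER_CUBIC))
E
```

```text
108 grip [ 0.3619 -0.2898  0.018 ]
ring [[ 0.463  -0.2932  0.008 ]]
depth pts [[ 0.3569 -0.2907  0.0175]
 [ 0.5439 -0.0579  0.0136]
 [ 0.6094  0.0729  0.2701]
 [ 0.5475 -0.1617  0.2714]
 [ 0.5216 -0.0372  0.2619]]
roof corners z.273 [[ 0.6573  0.1009  0.273 ]
 [ 0.6516 -0.1839  0.273 ]
 [ 0.5182 -0.1816  0.273 ]
 [ 0.5198  0.0965  0.273 ]]
floor front [[ 0.5185  0.0915  0.012 ]
 [ 0.5107 -0.1718  0.012 ]]
```

View pics/topcrop.png

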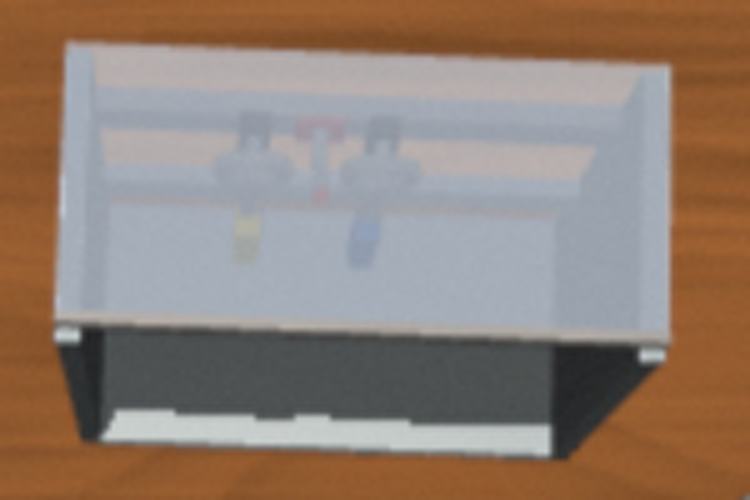

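```bash
python3 -c "
from cell import arm
print([a for a in dir(arm) if not a.startswith('_')])"
```

```text
['IKError', 'calibration', 'hand_in', 'read_camera', 'sense', 'tip_reach']
```

>>> {"fn": "apply_moves", "kwargs": {
  "deltas": [
    {"dp": [0,-2,-2],"delta_rot": [0.1,0,0],"claw": 100},
    {"dp": [0,-2,-2],"delta_rot": [0.1,0,0],"claw": 60},
    {"dp": [2,-2,-1],"delta_rot": [0,0.1,0],"claw": 60},
    {"dp": [2,-2,0],"delta_rot": [0,0.1,0],"claw": 30},
    {"dp": [2,-2,0],"delta_rot": [0,0.1,0.1],"claw": 0},
    {"dp": [2,-2,0],"delta_rot": [0,0.1,0.1],"claw": 0}
  ]
}}

```text
t: 0.6
position: [0.1113, 0.5338, 0.3263]
ee_rot: [-0.78, -2.628, 0.208]
ft_force: [0.6, 0.1, -0.7]
opening: 0.708
grip_force: 0.0
```

```bash
cat > kin.py <<'E'
from h import *
import json,os
from scipy.optimize import least_squares
def log():
    from cell import arm
    s=arm.sense(); L=json.load(open("log.json")) if os.path.exists("log.json") else [[[-1.2029,.3218,-.07,1.4517,.0226,1.3708,-.0569],[.2251,.6092,.2465],[-.5528,-3.0923,.003]]]
    L.append([list(map(float,s[k])) for k in("joint_pos","position","ee_rot")]); json.dump(L,open("log.json","w")); return s,L
def fk(q,sg,off,l):
    H,L1,L2,L3,e1,e2=l; z=lambda a:R.from_euler("z",a); y=lambda a:R.from_euler("y",a)
    a=[s*x+o for s,x,o in zip(sg,q,off)]
    r=z(a[0]); p=np.array([0,0,H]); r=r*y(a[1])*z(a[2]); p=p+r.apply([e1,0,L1]); r=r*y(a[3])
    r=r*z(a[4]); p=p+r.apply([e2,0,L2]); r=r*y(a[5])*z(a[6]); p=p+r.apply([0,0,L3]); return p,r
E
python3 - <<'E'
from kin import *
s,L=log(); print(s["joint_pos"])
import itertools
best=[]
for sg in itertools.product([-1,1],repeat=4):
    S=[sg[0],1,sg[1],1,sg[2],1,sg[3]]
    for o7 in (0,np.pi/2,np.pi,-np.pi/2):
        def f(x):
            e=[]
            for q,p,rv in L:
                P,Rr=fk(q,S,[x[6],0,0,0,0,0,o7],[x[0],x[1],x[2],x[3],x[4],x[5]]); e+=list(P-p)+list((R.from_rotvec(rv).inv()*Rr).as_rotvec()*.3)
            return np.array(e+list((x[:6]-[.3,.4,.4,.3,0,0])*1e-3))
        for x6 in (0,):
            r=least_squares(f,[.3,.4,.4,.3,0,0,x6]); best.append((r.cost,S,o7,r.x,np.abs(r.fun[:-6]).max()))
best.sort(key=lambda b:b[0])
for b in best[:4]: print(b)
E
```

```text
[-1.1129  0.197  -0.082   1.5071 -0.3603  1.6262 -0.1866]
(np.float64(1.8497946951671827e-06), [-1, 1, -1, 1, -1, 1, -1], 1.5707963267948966, array([-0.9391,  1.6274,  0.275 , -0.2275, -0.0259,  0.5499, -0.0005]), np.float64(0.0001540769247153043))
(np.float64(0.00015514604787171573), [-1, 1, 1, 1, -1, 1, -1], 1.5707963267948966, array([ 1.8292, -1.0785,  0.7285,  1.1141,  0.1317, -0.7572,  0.1462]), np.float64(0.013275068834545028))
(np.float64(0.0006558274351327952), [1, 1, 1, 1, -1, 1, -1], 1.5707963267948966, array([-0.543 ,  1.0581,  0.0312, -0.008 ,  0.3247,  0.116 ,  2.4629]), np.float64(0.02275184904817488))
(np.float64(0.0007320481381522225), [1, 1, -1, 1, -1, 1, -1], 1.5707963267948966, array([ 1.3889, -0.8838,  0.3545,  0.9316,  0.4336, -0.8529,  2.3163]), np.float64(0.026867345727985475))
```

```bash
cat > plan.py <<'E'
from kin import *
def mat(x,y,z): return R.from_matrix(np.stack([x,y,z],1))
def rows(p1,R1,claw,p0=None,R0=None,vmax=.04,wmax=.118,nmin=1):
    from cell import arm
    if p0 is None: s=arm.sense(); p0,R0=s["position"],R.from_rotvec(s["ee_rot"])
    p1=np.array(p1,float); w=(R0.inv()*R1).as_rotvec(); d=p1-p0
    n=int(max(nmin,np.ceil(np.linalg.norm(d)/vmax),np.ceil(np.linalg.norm(w)/wmax)))
    p,r,out=np.array(p0),R0,[]
    for i in range(n):
        tgt=p0+d*(i+1)/n; rt=R0*R.from_rotvec(w*(i+1)/n)
        dp=np.round(r.inv().apply(tgt-p)*100,2); dr=np.round((r.inv()*rt).as_rotvec(),3)
        out.append('{"dp": %s, "delta_rot": %s, "claw": %g}'%(dp.tolist(),dr.tolist(),claw))
        p=p+r.apply(dp/100); r=r*R.from_rotvec(dr)
    print("n",n,"end",p,r.as_rotvec()); print("["+", ".join(out)+"]"); return p,r
DOWN=mat([0,1,0],[1,0,0],[0,0,-1])
E
python3 - <<'E'
from plan import *
rows([.40,-.04,.42],DOWN*R.from_euler("y",-45,degrees=True),0)
E
```

```text
n 17 end [ 0.4  -0.04  0.42] [ 1.7603  1.7601 -0.7287]
[{"dp": [-2.99, -2.12, -1.09], "delta_rot": [0.0, -0.052, 0.064], "claw": 0}, {"dp": [-3.16, -1.91, -0.93], "delta_rot": [0.001, -0.052, 0.065], "claw": 0}, {"dp": [-3.33, -1.71, -0.76], "delta_rot": [0.0, -0.053, 0.064], "claw": 0}, {"dp": [-3.47, -1.49, -0.58], "delta_rot": [0.0, -0.052, 0.065], "claw": 0}, {"dp": [-3.58, -1.27, -0.39], "delta_rot": [0.001, -0.052, 0.064], "claw": 0}, {"dp": [-3.67, -1.02, -0.21], "delta_rot": [0.0, -0.052, 0.065], "claw": 0}, {"dp": [-3.74, -0.79, -0.01], "delta_rot": [0.0, -0.052, 0.064], "claw": 0}, {"dp": [-3.77, -0.55, 0.18], "delta_rot": [0.001, -0.053, 0.065], "claw": 0}, {"dp": [-3.79, -0.3, 0.38], "delta_rot": [0.0, -0.052, 0.064], "claw": 0}, {"dp": [-3.77, -0.06, 0.58], "delta_rot": [0.001, -0.052, 0.065], "claw": 0}, {"dp": [-3.74, 0.18, 0.78], "delta_rot": [-0.0, -0.052, 0.064], "claw": 0}, {"dp": [-3.67, 0.42, 0.97], "delta_rot": [0.0, -0.052, 0.065], "claw": 0}, {"dp": [-3.58, 0.66, 1.15], "delta_rot": [0.001, -0.053, 0.064], "claw": 0}, {"dp": [-3.46, 0.89, 1.35], "delta_rot": [-0.0, -0.052, 0.064], "claw": 0}, {"dp": [-3.33, 1.1, 1.52], "delta_rot": [0.0, -0.052, 0.065], "claw": 0}, {"dp": [-3.16, 1.31, 1.68], "delta_rot": [0.001, -0.052, 0.064], "claw": 0}, {"dp": [-2.98, 1.51, 1.85], "delta_rot": [-0.0, -0.052, 0.065], "claw": 0}]
```

>>> {"fn": "apply_moves", "kwargs": {
  "deltas": [
    {"dp": [-3.0,-2.1,-1.1],"delta_rot": [0.0,-0.052,0.064],"claw": 0},
    {"dp": [-3.2,-1.9,-0.9],"delta_rot": [0,-0.052,0.065],"claw": 0},
    {"dp": [-3.3,-1.7,-0.8],"delta_rot": [0.0,-0.052,0.064],"claw": 0},
    {"dp": [-3.5,-1.5,-0.6],"delta_rot": [0.0,-0.052,0.065],"claw": 0},
    {"dp": [-3.6,-1.3,-0.4],"delta_rot": [0,-0.052,0.064],"claw": 0},
    {"dp": [-3.7,-1.0,-0.2],"delta_rot": [0.0,-0.052,0.065],"claw": 0},
    {"dp": [-3.7,-0.8,0],"delta_rot": [0.0,-0.052,0.064],"claw": 0},
    {"dp": [-3.8,-0.6,0.2],"delta_rot": [0,-0.052,0.065],"claw": 0},
    {"dp": [-3.8,-0.3,0.4],"delta_rot": [0.0,-0.052,0.064],"claw": 0},
    {"dp": [-3.8,-0.1,0.6],"delta_rot": [0,-0.052,0.065],"claw": 0},
    {"dp": [-3.7,0.2,0.8],"delta_rot": [0,-0.052,0.064],"claw": 0},
    {"dp": [-3.7,0.4,1.0],"delta_rot": [0.0,-0.052,0.065],"claw": 0}
  ]
}}

```text
t: 1.6
position: [0.3178, 0.1269, 0.3921]
ee_rot: [1.645, 2.253, -0.633]
ft_force: [0.2, 0.6, -1.0]
opening: 0.006
grip_force: 0.0
```

```bash
python3 -c "
from kin import *
print(log()[0]['joint_pos'])"
```

```text
[-0.9186 -0.1537  0.1058  1.7674  0.3657  1.926  -0.4495]
```

>>> {"fn": "apply_moves", "kwargs": {
  "deltas": [
    {"dp": [-3.6,0.7,1.2],"delta_rot": [0,-0.052,0.064],"claw": 0},
    {"dp": [-3.5,0.9,1.3],"delta_rot": [0,-0.052,0.064],"claw": 0},
    {"dp": [-3.3,1.1,1.5],"delta_rot": [0.0,-0.052,0.065],"claw": 0},
    {"dp": [-3.2,1.3,1.7],"delta_rot": [0,-0.052,0.064],"claw": 0},
    {"dp": [-3.0,1.5,1.8],"delta_rot": [0,-0.052,0.065],"claw": 0}
  ]
}}

```text
t: 2.02
position: [0.4039, -0.0418, 0.4198]
ee_rot: [1.759, 1.761, -0.715]
ft_force: [0.9, 0.9, 0.4]
opening: 0.007
grip_force: 0.0
```

```bash
python3 - <<'E'
from kin import *
s,L=log(); print(s['joint_pos'],s["position"],s["ee_rot"])
S=[-1,1,-1,1,-1,1,-1]; O=[0]*6+[np.pi/2]
def f(x):
    e=[]
    for q,p,rv in L:
        P,Rr=fk(q,S,O,x); e+=list(P-p)+list((R.from_rotvec(rv).inv()*Rr).as_rotvec()*.3)
    return np.array(e+list((x-[.3,.4,.4,.3,0,0])*1e-4))
r=least_squares(f,[.3,.4,.4,.3,0,0]); print(r.x,r.fun[:-6].reshape(-1,6))
E
```

```text
[-0.7788 -0.1505  0.2284  1.8111  0.7169  1.8707 -0.4804] [ 0.4039 -0.0418  0.4198] [ 1.7589  1.7608 -0.7147]
[0.0825 0.6481 0.4522 0.1685 0.0318 0.1854] [[-0.024  -0.0013 -0.0001 -0.     -0.      0.    ]
 [-0.0198  0.0246  0.001   0.      0.      0.    ]
 [-0.0108  0.0123 -0.0038  0.      0.     -0.    ]
 [-0.0119  0.0026  0.0029 -0.      0.     -0.    ]]
```

```bash
cat >> kin.py <<'E'
S=[-1,1,-1,1,-1,1,-1]; O=[0]*6+[np.pi/2]
def chain(q):
    ax="zyzyzyz"; r=R.identity(); M=[r]
    for a,s,x,o in zip(ax,S,q,O): r=r*R.from_euler(a,s*x+o); M.append(r)
    return M
# link vectors: world z, A1 xyz, A3 xyz, A5 xyz, A7 xyz (A4 x too)
def basis(q):
    M=chain(q); return np.hstack([np.array([[0],[0],[1.]]),M[1].as_matrix()[:,:2],M[3].as_matrix(),M[5].as_matrix(),M[6].as_matrix()[:,:2],M[7].as_matrix()[:,2:]])
def fitL(L,w=3e-3):
    A=np.vstack([basis(l[0]) for l in L]); b=np.hstack([l[1] for l in L])
    pr=np.zeros(12); pr[[0,5,8,11]]=[.32,.4,.4,.25]
    x=np.linalg.lstsq(np.vstack([A,w*np.eye(12)]),np.hstack([b,w*pr]),rcond=None)[0]; return x,(A@x-b).reshape(-1,3)
LO=np.array([-2.86,-.3,-1.38,.06,-1.56,.09,-2.69]);HI=np.array([2.86,2.09,1.24,2.45,4.7,2.05,2.69])
def ik(x,p,Rt,q0,w=.002):
    f=lambda q:np.hstack([basis(q)@x-p,(Rt.inv()*chain(q)[7]).as_rotvec()*.3,w*(q-q0)])
    r=least_squares(f,np.clip(q0,LO+.01,HI-.01),bounds=(LO,HI)); return r.x,np.abs(r.fun[:6]).max()
E
python3 - <<'E'
from plan import *
L=json.load(open("log.json"))
for w in (1e-4,1e-2):
    x,e=fitL(L,w); print(x,np.abs(e).max())
x,e=fitL(L,1e-3)
for a in (0,20,35,45):
    al=np.radians(a); z=[np.cos(al),0,-np.sin(al)]
    for sgn in (1,-1):
        y=[0,sgn,0]; Rt=mat(np.cross(y,z),y,z)
        best=None
        for q5 in (0,1.5,3.1):
          for q3 in(-.8,0,.8):
            for q7 in (-1.57,1.57):
              q,er=ik(x,np.array([.60,-.04,.10]),Rt,np.array([0,.3,q3,1.8,q5,.8,q7]))
              if best is None or er<best[1]: best=(q,er)
        print(a,sgn,best)
E
```

```text
[ 0.2492 -0.0002 -0.0156 -0.0003 -0.0105  0.468   0.0002 -0.0002  0.5135
  0.     -0.0002  0.3434] 1.9435794422761887e-06
[ 0.2605  0.0078 -0.0119  0.019  -0.0182  0.4562 -0.0074  0.002   0.4808
 -0.0079  0.002   0.3512] 0.00024190863770257032
0 1 (array([ 1.6063,  1.7947, -1.1032,  2.45  ,  3.77  ,  0.9257, -0.1622]), np.float64(0.013663220017621103))
0 -1 (array([ 1.4232,  1.4978, -1.0378,  2.45  ,  3.7594,  1.1277,  2.69  ]), np.float64(0.0139410609442564))
20 1 (array([ 1.4225,  0.9976, -1.38  ,  2.45  ,  2.8568,  0.7858, -0.4034]), np.float64(0.03306135445225811))
20 -1 (array([ 1.4124,  0.9583, -1.3672,  2.45  ,  2.8702,  0.776 ,  2.69  ]), np.float64(0.03301569110041502))
35 1 (array([ 1.3996,  0.3357, -1.38  ,  2.4412,  2.6889,  0.3795, -0.857 ]), np.float64(0.00015735944165118365))
35 -1 (array([ 0.8509,  0.1052, -0.8062,  2.45  ,  3.1265,  0.3394,  1.6744]), np.float64(0.0001883517364426046))
45 1 (array([ 1.3346,  0.1569, -1.3071,  2.3393,  1.8771,  0.09  , -0.1788]), np.float64(0.00011244993464519214))
45 -1 (array([ 1.2792,  0.1438, -1.251 ,  2.3472,  2.1396,  0.09  ,  2.69  ]), np.float64(0.0028565293330781276))
```

```bash
cat >> plan.py <<'E'
def pose(a,sgn,yaw=0):
    al=np.radians(a); z=np.array([np.cos(al),0,-np.sin(al)]); y=np.array([0,sgn,0.]); return R.from_euler("z",yaw)*mat(np.cross(y,z),y,z)
def multi(x,p,Rt):
    out=[]
    for q1 in (-1,0,1):
     for q5 in (-1,0,1.5,3.1):
      for q3 in(-.7,.7):
       for q7 in (-1.5,1.5):
        q,er=ik(x,np.array(p),Rt,np.array([q1,.3,q3,1.8,q5,.8,q7]),1e-4)
        if er<1e-3: out.append((min(np.min(q-LO),np.min(HI-q)),q))
    return sorted(out,key=lambda o:-o[0])
E
python3 - <<'E'
from plan import *
x,e=fitL(json.load(open("log.json")),1e-3)
for a in (35,40,45,50):
  for sgn in (1,-1):
    for nm,p,Rt in (("hang",[.61,-.04,.10],pose(a,sgn)),("entry",[.59,-.04,.11],pose(a,sgn)),("stage",[.45,-.04,.12],pose(a,sgn)),("pick",[.36,-.29,.015],pose(90+a,sgn)),("pick-10",[.36,-.29,.015],pose(80+a,sgn))):
        o=multi(x,p,Rt); print(a,sgn,nm,len(o),*( [o[0][0],o[0][1]] if o else []))
E
```

```text
35 1 hang 30 0.02903170623395024 [ 1.2873  0.2855 -1.2651  2.421   2.7733  0.3606 -0.9811]
35 1 entry 0
35 1 stage 0
35 1 pick 35 0.6810114081137264 [0.2164 0.579  0.2763 1.7603 0.127  1.369  2.0019]
35 1 pick-10 33 0.6106906246393862 [ 1.0731  0.5684 -0.7279  1.8393  0.5249  1.3469  1.6749]
35 -1 hang 19 0.028210968357615496 [ 1.2228  0.242  -1.1941  2.4218  2.855   0.3496  2.0477]
35 -1 entry 0
35 -1 stage 0
35 -1 pick 30 0.6869117173638932 [ 0.146   0.5912  0.3655  1.7631  0.0851  1.3629 -1.1017]
35 -1 pick-10 30 0.6048284595068418 [ 0.9033  0.5052 -0.5128  1.8452  0.4192  1.2992 -1.3816]
40 1 hang 30 0.07719331463375889 [ 1.2901  0.2215 -1.2698  2.3728  2.5651  0.2114 -0.8244]
40 1 entry 30 0.03278284893714645 [ 0.9136  0.0093 -0.8557  2.4172  3.3969  0.1584 -1.7804]
40 1 stage 0
40 1 pick 35 0.6170126945417675 [0.0703 0.6717 0.4545 1.7116 0.0521 1.433  2.0725]
40 1 pick-10 36 0.659787749438828 [ 0.8633  0.5647 -0.5017  1.7902  0.4458  1.3893  1.7299]
40 -1 hang 18 0.0764713253382765 [ 1.2301  0.1886 -1.2037  2.3735  2.6765  0.1975  2.1839]
40 -1 entry 18 0.03252434649842284 [ 0.
[... 983 characters left out ...]
2  2.2601  0.7633  0.1599  0.9251]
50 1 entry 35 0.05865471789151064 [-0.9599 -0.0977  0.9899  2.3548  0.3063  0.1487  1.3414]
50 1 stage 0
50 1 pick 35 0.4784495148281125 [-0.0798  0.8654  0.6605  1.6121 -0.0448  1.5716  2.1806]
50 1 pick-10 35 0.6170126945417675 [0.0703 0.6717 0.4545 1.7116 0.0521 1.433  2.0725]
50 -1 hang 29 0.05849937670432903 [ 1.1535  0.1499 -1.14    2.2608  0.676   0.1485 -2.14  ]
50 -1 entry 29 0.05453823587071671 [-1.1694 -0.1629  1.1855  2.3578  0.6526  0.1786 -2.1096]
50 -1 stage 0
50 -1 pick 29 0.47844303869248694 [-0.0886  0.8708  0.6738  1.6124 -0.053   1.5716 -0.953 ]
50 -1 pick-10 30 0.6182651617237256 [ 0.0504  0.6779  0.4811  1.7124  0.0382  1.4317 -1.0561]
```

```bash
python3 - <<'E'
from plan import *
x,e=fitL(json.load(open("log.json")),1e-3)
import itertools
for z in (.08,.11):
  for X in (.50,.54,.57,.60,.62):
    s=""
    for a in (50,55,60,65,70,80):
      b=(-1,None)
      for sgn in (1,):
       for q0 in ([-1,-.1,1,2.3,.3,.2,1.3],[1.2,.17,-1.2,2.26,.8,.2,.9],[.1,-.1,0,2.3,0,.4,1.6]):
        q,er=ik(x,np.array([X,-.04,z]),pose(a,sgn),np.array(q0),2e-4)
        m=min(np.min(q-LO),np.min(HI-q))
        if er<1e-3 and m>b[0]: b=(m,q)
      s+=f" {a}:{b[0]:.2f}"
    print(z,X,s, b[1])
E
```

```text
0.08 0.5  50:-1.00 55:0.00 60:0.06 65:0.13 70:0.20 80:0.31 [ 0.0592  0.0522 -0.0293  2.1391 -0.0053  0.7759  1.6043]
0.08 0.54  50:0.00 55:0.09 60:0.16 65:0.19 70:0.26 80:0.40 [ 0.0529  0.1325 -0.0264  2.0505 -0.0017  0.7842  1.599 ]
0.08 0.57  50:0.00 55:0.10 60:0.19 65:0.26 70:0.33 80:0.47 [ 0.0485  0.1906 -0.024   1.9819  0.0002  0.7946  1.5959]
0.08 0.6  50:0.02 55:0.16 60:0.24 65:0.32 70:0.39 80:0.54 [ 0.0438  0.2475 -0.0212  1.9114  0.0015  0.8083  1.5936]
0.08 0.62  50:0.04 55:0.21 60:0.26 65:0.37 70:0.44 80:0.58 [ 0.0408  0.285  -0.0192  1.8632  0.0019  0.819   1.5924]
0.11 0.5  50:-1.00 55:0.01 60:0.09 65:0.14 70:0.20 80:0.31 [ 0.0601  0.0105 -0.0297  2.112  -0.0067  0.8447  1.6052]
0.11 0.54  50:0.03 55:0.10 60:0.17 65:0.25 70:0.28 80:0.39 [ 0.0537  0.0931 -0.0268  2.0247 -0.003   0.8493  1.5997]
0.11 0.57  50:0.06 55:0.17 60:0.21 65:0.28 70:0.35 80:0.45 [ 0.0492  0.1531 -0.0246  1.957  -0.0008  0.8571  1.5965]
0.11 0.6  50:0.05 55:0.18 60:0.28 65:0.35 70:0.42 80:0.51 [ 0.0444  0.2117 -0.0216  1.8871  0.0006  0.8684  1.5941]
0.11 0.62  50:0.11 55:0.19 60:0.31 65:0.39 70:0.46 80:0.55 [ 0.037   0.2501 -0.0147  1.8394 -0.0005  0.8777  1.5941]
```

```bash
python3 - <<'E'
from plan import *
c=dict(np.load("pics/top0c.npz"))
P=lambda cx,cy,z:onz(c,[(cx+.5)/5-.5+275,(cy+.5)/5-.5+120],z)[0]
print("tip",P(321,195,.227)); print("plate top",P(320,118,.215)); print("root",P(320,132,.206))
print("yellow ring",P(252,168,.211),"blue",P(382,171,.211)); print("ygrip top",P(247,215,.115),"b",P(368,215,.115))
print("roof corners outer backL,R",P(68,42,.265),P(670,66,.265),"front L R",P(56,322,.273),P(670,342,.273),"wall front",P(56,340,.265),P(668,360,.265))
print("rail front top edge",P(100,130,.215),P(620,147,.215))
E
```

```text
tip [ 0.6012 -0.0213  0.227 ]
plate top [ 0.6444 -0.0223  0.215 ]
root [ 0.6402 -0.0228  0.206 ]
yellow ring [0.62   0.0119 0.211 ] blue [ 0.6182 -0.0532  0.211 ]
ygrip top [0.624  0.0115 0.115 ] b [ 0.6237 -0.0543  0.115 ]
roof corners outer backL,R [0.6653 0.1008 0.265 ] [ 0.6525 -0.1871  0.265 ] front L R [0.527  0.1062 0.273 ] [ 0.5158 -0.1806  0.273 ] wall front [0.5203 0.1067 0.265 ] [ 0.509  -0.1811  0.265 ]
rail front top edge [0.6386 0.0875 0.215 ] [ 0.6288 -0.1723  0.215 ]
```

```bash
cat >> plan.py <<'E'
def check(x,wps,q,n=8):
    # wps list of (p,R); follow by ik continuation, print margin
    for (p0,r0),(p1,r1) in zip(wps,wps[1:]):
        w=(r0.inv()*r1).as_rotvec(); ms=[]
        for i in range(1,n+1):
            q,er=ik(x,np.array(p0)+(np.array(p1)-p0)*i/n,r0*R.from_rotvec(w*i/n),q,1e-3); ms.append((min(np.min(q-LO),np.min(HI-q)),er))
        ms=np.array(ms); print("margin",ms[:,0].min(),"err",ms[:,1].max(),"q",q)
    return q
YAW=-.04
E
python3 - <<'E'
from plan import *
x,e=fitL(json.load(open("log.json")),1e-3)
from cell import arm
s=arm.sense(); r0=R.from_rotvec(s["ee_rot"]); 
for a,X,z in ((65,.44,.2),(70,.42,.2),(60,.46,.2)):
    check(x,[(s["position"],r0),([X,-.015,z],pose(a,1,YAW))],s["joint_pos"])
    check(x,[([X,-.015,z],pose(a,1,YAW)),([.53,-.02,.09],pose(60,1,YAW)),([.605,-.022,.072],pose(52,1,YAW))],multi(x,[X,-.015,z],pose(a,1,YAW))[0][1])
rows([.44,-.015,.2],pose(65,1,YAW),0)
E
```

```text
margin 4.070077608275824e-13 err 0.030653309910462223 q [ 0.1427 -0.3    -0.1601  2.2366 -0.0338  0.8349  1.5296]Traceback (most recent call last):
  File "<stdin>", line 7, in <module>
IndexError: list index out of range
```

```bash
python3 - <<'E'
from plan import *
x,e=fitL(json.load(open("log.json")),1e-3)
from cell import arm
s=arm.sense(); r0=R.from_rotvec(s["ee_rot"]); 
for a,X,z in ((75,.46,.2),(72,.47,.15)):
    q=check(x,[(s["position"],r0),([X,-.015,z],pose(a,1,YAW))],s["joint_pos"])
    check(x,[([X,-.015,z],pose(a,1,YAW)),([.53,-.018,.09],pose(60,1,YAW)),([.61,-.0215,.072],pose(52,1,YAW))],q)
rows([.46,-.015,.2],pose(75,1,YAW),0)
E
```

```text
margin 2.864875003893985e-12 err 0.008491661970723596 q [ 0.0246 -0.2419 -0.0566  2.1541  0.0062  0.9678  1.4958]
margin 0.06854144968886008 err 7.921429612592869e-07 q [ 0.0394 -0.0755 -0.0802  2.3411  0.1007  0.3553  1.4035]
margin 0.015384466303912686 err 6.231096756495271e-06 q [-0.0573  0.0961  0.0242  2.2876  0.4229  0.1054  1.0908]
margin 1.1773915176149785e-13 err 0.0059759930654547655 q [-0.1278 -0.209   0.0762  2.2446  0.0615  0.7933  1.4438]
margin 0.10176356595818331 err 4.579651543626431e-07 q [-0.112  -0.0812  0.0671  2.346   0.1353  0.3574  1.373 ]
margin 0.011175254707284935 err 4.2267978832514205e-06 q [-0.1692  0.0938  0.1395  2.2913  0.333   0.1012  1.1759]
n 14 end [ 0.46  -0.015  0.2  ] [ 0.0572  2.8793 -0.0079]
[{"dp": [1.24, 0.39, 0.98], "delta_rot": [-0.054, 0.03, -0.096], "claw": 0}, {"dp": [1.17, 0.45, 1.05], "delta_rot": [-0.055, 0.03, -0.095], "claw": 0}, {"dp": [1.1, 0.49, 1.1], "delta_rot": [-0.054, 0.03, -0.096], "claw": 0}, {"dp": [1.01, 0.54, 1.16], "delta_rot": [-0.054, 0.03, -0.096], "claw": 0}, {"dp": [0.92, 0.57, 1.22], "delta_rot": [-0.055, 0.03, -0.095], "claw": 0}, {"dp": [0.83, 0.58, 1.28], "delta_rot": [-0.054, 0.03, -0.096], "claw": 0}, {"dp": [0.73, 0.58, 1.34], "delta_rot": [-0.055, 0.03, -0.096], "claw": 0}, {"dp": [0.64, 0.58, 1.38], "delta_rot": [-0.054, 0.03, -0.096], "claw": 0}, {"dp": [0.54, 0.55, 1.44], "delta_rot": [-0.054, 0.03, -0.095], "claw": 0}, {"dp": [0.45, 0.53, 1.48], "delta_rot": [-0.055, 0.03, -0.096], "claw": 0}, {"dp": [0.35, 0.48, 1.52], "delta_rot": [-0.054, 0.03, -0.096], "claw": 0}, {"dp": [0.27, 0.42, 1.55], "delta_rot": [-0.054, 0.03, -0.095], "claw": 0}, {"dp": [0.17, 0.37, 1.58], "delta_rot": [-0.055, 0.03, -0.096], "claw": 0}, {"dp": [0.1, 0.28, 1.6], "delta_rot": [-0.054, 0.03, -0.096], "claw": 0}]
```

```bash
python3 - <<'E'
from plan import *
x,e=fitL(json.load(open("log.json")),1e-3)
from cell import arm
s=arm.sense(); r0=R.from_rotvec(s["ee_rot"]); 
q=check(x,[(s["position"],r0),([.50,-.02,.37],pose(85,1,YAW)),([.455,-.017,.2],pose(78,1,YAW)),([.47,-.017,.13],pose(70,1,YAW)),([.54,-.02,.085],pose(60,1,YAW)),([.61,-.0225,.072],pose(54,1,YAW))],s["joint_pos"])
a=rows([.50,-.02,.37],pose(85,1,YAW),0)
rows([.455,-.017,.2],pose(78,1,YAW),0,*a)
E
```

```text
margin 7.638903822926313e-05 err 1.954479932618353e-06 q [-0.8668 -0.1735  0.7491  1.6919  0.1321  1.4911  1.4058]
margin 1.4821180127411182e-05 err 1.5178363960561072e-06 q [-0.6957 -0.3     0.5681  2.1444  0.225   1.0535  1.3072]
margin 0.00015216735690831706 err 2.8220530436248213e-07 q [-0.668  -0.2758  0.5654  2.3097  0.2884  0.7362  1.2543]
margin 0.04342380722965966 err 3.91412154199099e-07 q [-0.6803 -0.0855  0.6353  2.3461  0.2559  0.3513  1.2802]
margin 0.05954482702434069 err 3.734176556983515e-06 q [-0.5795  0.1024  0.5717  2.2791 -0.1028  0.1495  1.5993]
n 14 end [ 0.5  -0.02  0.37] [ 0.0618  3.0536 -0.0032]
[{"dp": [0.36, 0.68, 0.15], "delta_rot": [-0.046, 0.04, -0.101], "claw": 0}, {"dp": [0.29, 0.71, 0.19], "delta_rot": [-0.046, 0.04, -0.101], "claw": 0}, {"dp": [0.2, 0.73, 0.24], "delta_rot": [-0.046, 0.04, -0.1], "claw": 0}, {"dp": [0.12, 0.72, 0.28], "delta_rot": [-0.047, 0.039, -0.101], "claw": 0}, {"dp": [0.04, 0.73, 0.31], "delta_rot": [-0.046, 0.04, -0.101], "claw": 0}, {"dp": [-0.05, 0.7, 0.35], "delta_rot": [-0.046, 0.04, -0.101], "claw": 0}, {"dp": [-0.13, 0
[... 320 characters left out ...]
ta_rot": [-0.046, 0.039, -0.101], "claw": 0}, {"dp": [-0.5, 0.42, 0.44], "delta_rot": [-0.046, 0.04, -0.101], "claw": 0}, {"dp": [-0.56, 0.34, 0.44], "delta_rot": [-0.046, 0.04, -0.101], "claw": 0}, {"dp": [-0.61, 0.27, 0.43], "delta_rot": [-0.046, 0.04, -0.1], "claw": 0}]
n 5 end [ 0.455 -0.017  0.2  ] [ 0.0593  2.9317 -0.0067]
[{"dp": [1.2, 0.02, 3.31], "delta_rot": [-0.0, -0.024, -0.0], "claw": 0}, {"dp": [1.27, 0.03, 3.28], "delta_rot": [-0.0, -0.025, -0.0], "claw": 0}, {"dp": [1.36, 0.02, 3.24], "delta_rot": [-0.0, -0.024, -0.0], "claw": 0}, {"dp": [1.43, 0.03, 3.21], "delta_rot": [-0.0, -0.025, -0.0], "claw": 0}, {"dp": [1.51, 0.02, 3.18], "delta_rot": [-0.0, -0.024, -0.0], "claw": 0}]
```

>>> {"fn": "apply_moves", "kwargs": {
  "deltas": [
    {"dp": [0.4,0.7,0.2],"delta_rot": [-0.046,0.04,-0.101],"claw": 0},
    {"dp": [0.3,0.7,0.2],"delta_rot": [-0.046,0.04,-0.101],"claw": 0},
    {"dp": [0.2,0.7,0.2],"delta_rot": [-0.046,0.04,-0.1],"claw": 0},
    {"dp": [0.1,0.7,0.3],"delta_rot": [-0.047,0.039,-0.101],"claw": 0},
    {"dp": [0,0.7,0.3],"delta_rot": [-0.046,0.04,-0.101],"claw": 0},
    {"dp": [0,0.7,0.4],"delta_rot": [-0.046,0.04,-0.101],"claw": 0},
    {"dp": [-0.1,0.7,0.4],"delta_rot": [-0.046,0.04,-0.101],"claw": 0},
    {"dp": [-0.2,0.7,0.4],"delta_rot": [-0.046,0.04,-0.101],"claw": 0},
    {"dp": [-0.3,0.6,0.4],"delta_rot": [-0.046,0.04,-0.1],"claw": 0},
    {"dp": [-0.4,0.5,0.4],"delta_rot": [-0.047,0.04,-0.101],"claw": 0},
    {"dp": [-0.4,0.5,0.4],"delta_rot": [-0.046,0.039,-0.101],"claw": 0},
    {"dp": [-0.5,0.4,0.4],"delta_rot": [-0.046,0.04,-0.101],"claw": 0}
  ]
}}

```text
t: 3.02
position: [0.4848, -0.0214, 0.3767]
ee_rot: [0.356, 2.956, -0.122]
ft_force: [-0.2, -0.6, 0.5]
opening: 0.001
grip_force: 0.0
```

>>> {"fn": "apply_moves", "kwargs": {
  "deltas": [
    {"dp": [-0.6,0.3,0.4],"delta_rot": [-0.046,0.04,-0.101],"claw": 0},
    {"dp": [-0.6,0.3,0.4],"delta_rot": [-0.046,0.04,-0.1],"claw": 0},
    {"dp": [1.2,0,3.3],"delta_rot": [0,-0.024,0],"claw": 0},
    {"dp": [1.3,0,3.3],"delta_rot": [0,-0.025,0],"claw": 0},
    {"dp": [1.4,0,3.2],"delta_rot": [0,-0.024,0],"claw": 0},
    {"dp": [1.4,0,3.2],"delta_rot": [0,-0.025,0],"claw": 0},
    {"dp": [1.5,0,3.2],"delta_rot": [0,-0.024,0],"claw": 0},
    {"dp": [0,0,0],"delta_rot": [0,0,0],"claw": 0}
  ]
}}

```text
t: 3.68
position: [0.4434, -0.0164, 0.1904]
ee_rot: [0.056, 2.952, -0.007]
ft_force: [-2.4, -0.8, -1.5]
opening: 0.006
grip_force: 0.0
```

```bash
python3 - <<'E'
from plan import *
from cell import arm
s,L=log(); print(s["joint_pos"],s["position"],s["ee_rot"])
x,e=fitL(L,1e-3); print(np.abs(e).max())
c=arm.calibration("wrist"); p,d=arm.read_camera("wrist"); cv2.imwrite("pics/w1.png",p); np.save("pics/w1.npy",d); np.savez("pics/w1c.npz",**{k:c[k] for k in("K","eye","rotation")})
print(c)
E
```

```text
[-0.6199 -0.2882  0.505   2.1627  0.1946  1.0525  1.3316] [ 0.4434 -0.0164  0.1904] [ 0.0563  2.9523 -0.0074]
7.67211752250585e-06
{'K': array([[410.4328,   0.    , 319.5183],
       [  0.    , 410.4328, 240.1512],
       [  0.    ,   0.    ,   1.    ]]), 'eye': array([ 0.3523, -0.0139,  0.312 ]), 'rotation': array([-0.3484, -0.3314,  1.5068])}
```

View pics/w1.png

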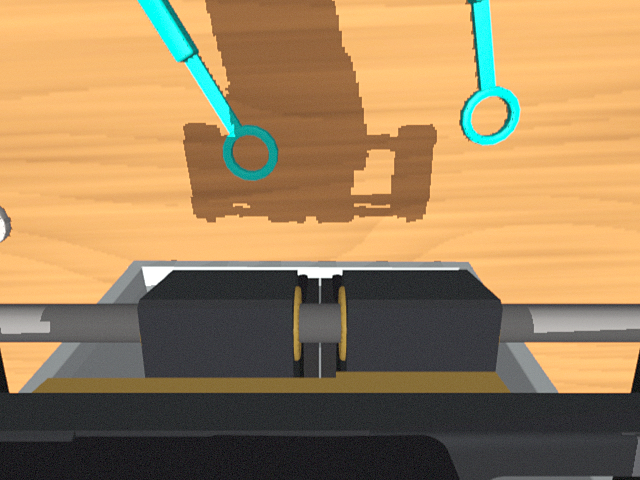

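The wrist view looks back past the closed fingers at about (320,320). The cabinet front edge is at row 262, the turquoise look-alike rings are at (250,152) and (490,115), and the cabinet inside is hidden behind the gripper. I'll enter using the top-view estimate.

```bash
python3 - <<'E'
from plan import *
x,e=fitL(json.load(open("log.json")),1e-3)
from cell import arm
s=arm.sense(); r0=R.from_rotvec(s["ee_rot"])
W=[([.465,-.017,.13],pose(72,1,YAW)),([.54,-.019,.085],pose(60,1,YAW)),([.607,-.021,.071],pose(52,1,YAW))]
check(x,[(s["position"],r0)]+W,s["joint_pos"])
a=()
for (p,r),v in zip(W,(.03,.025,.012)): a=rows(p,r,0,*a,vmax=v)
E
```

```text
margin 0.013395845516273486 err 1.7054300937383548e-07 q [-0.6105 -0.2523  0.5186  2.2916  0.2353  0.7692  1.3   ]
margin 0.06424695990406454 err 2.4438951577721024e-07 q [-0.6098 -0.0791  0.5632  2.3443  0.2368  0.35    1.2927]
margin 0.0010537841800592335 err 4.285369702638735e-06 q [-0.5261  0.0904  0.5074  2.3097  0.0281  0.0911  1.4682]
n 3 end [ 0.465 -0.017  0.13 ] [ 0.0569  2.8268 -0.0089]
[{"dp": [-0.12, 0.01, 2.27], "delta_rot": [0.0, -0.039, 0.0], "claw": 0}, {"dp": [-0.02, 0.01, 2.27], "delta_rot": [0.0, -0.039, 0.001], "claw": 0}, {"dp": [0.06, 0.01, 2.27], "delta_rot": [-0.0, -0.039, -0.0], "claw": 0}]
n 4 end [ 0.54  -0.019  0.085] [ 0.0527  2.6179 -0.014 ]
[{"dp": [-1.44, 0.03, 1.65], "delta_rot": [-0.0, -0.052, -0.0], "claw": 0}, {"dp": [-1.34, 0.02, 1.72], "delta_rot": [-0.0, -0.053, -0.0], "claw": 0}, {"dp": [-1.26, 0.03, 1.79], "delta_rot": [-0.0, -0.052, -0.0], "claw": 0}, {"dp": [-1.16, 0.03, 1.85], "delta_rot": [-0.0, -0.052, -0.0], "claw": 0}]
n 6 end [ 0.607 -0.021  0.071] [ 0.0499  2.4779 -0.0171]
[{"dp": [-0.85, 0.01, 0.76], "delta_rot": [-0.0, -0.023, -0.0], "claw": 0}, {"dp": [-0.83, 0.01, 0.78], "delta_rot": [-0.0, -0.024, -0.0], "claw": 0}, {"dp": [-0.82, 0.01, 0.8], "delta_rot": [-0.0, -0.023, -0.0], "claw": 0}, {"dp": [-0.79, 0.01, 0.82], "delta_rot": [-0.0, -0.023, -0.0], "claw": 0}, {"dp": [-0.78, 0.01, 0.84], "delta_rot": [-0.0, -0.024, -0.0], "claw": 0}, {"dp": [-0.76, 0.02, 0.85], "delta_rot": [-0.0, -0.023, -0.0], "claw": 0}]
```

>>> {"fn": "apply_moves", "kwargs": {
  "deltas": [
    {"dp": [-0.1,0,2.3],"delta_rot": [0,-0.039,0],"claw": 0},
    {"dp": [0,0,2.3],"delta_rot": [0,-0.039,0],"claw": 0},
    {"dp": [0.1,0,2.3],"delta_rot": [0,-0.039,0],"claw": 0},
    {"dp": [-1.4,0,1.7],"delta_rot": [0,-0.052,0],"claw": 0},
    {"dp": [-1.3,0,1.7],"delta_rot": [0,-0.052,0],"claw": 0},
    {"dp": [-1.3,0,1.8],"delta_rot": [0,-0.052,0],"claw": 0},
    {"dp": [-1.2,0,1.9],"delta_rot": [0,-0.052,0],"claw": 0},
    {"dp": [0,0,0],"delta_rot": [0,0,0],"claw": 0}
  ]
}}

```text
t: 4.4
position: [0.5496, -0.0196, 0.0902]
ee_rot: [0.05, 2.605, -0.014]
ft_force: [-1.1, -0.5, 0.1]
opening: 0.004
grip_force: 0.0
```

```bash
python3 - <<'E'
from plan import *
s,L=log(); print(s["joint_pos"],s["position"])
rows([.606,-.021,.071],pose(53,1,YAW),0,vmax=.011)
E
```

```text
[-0.6199 -0.0714  0.5765  2.3301  0.2282  0.3436  1.304 ] [ 0.5496 -0.0196  0.0902]
n 6 end [ 0.606 -0.021  0.071] [ 0.0494  2.4958 -0.0163]
[{"dp": [-0.64, 0.01, 0.76], "delta_rot": [0.0, -0.018, 0.0], "claw": 0}, {"dp": [-0.64, 0.02, 0.76], "delta_rot": [0.0, -0.018, 0.0], "claw": 0}, {"dp": [-0.61, 0.01, 0.78], "delta_rot": [0.0, -0.019, 0.001], "claw": 0}, {"dp": [-0.6, 0.01, 0.79], "delta_rot": [0.0, -0.018, -0.0], "claw": 0}, {"dp": [-0.59, 0.02, 0.81], "delta_rot": [0.0, -0.018, 0.0], "claw": 0}, {"dp": [-0.57, 0.01, 0.81], "delta_rot": [0.0, -0.018, 0.0], "claw": 0}]
```

>>> {"fn": "apply_moves", "kwargs": {
  "deltas": [
    {"dp": [-0.6,0,0.8],"delta_rot": [0,-0.018,0],"claw": 0},
    {"dp": [-0.6,0,0.8],"delta_rot": [0,-0.018,0],"claw": 0},
    {"dp": [-0.6,0,0.8],"delta_rot": [0,-0.018,0],"claw": 0},
    {"dp": [-0.6,0,0.8],"delta_rot": [0,-0.018,0],"claw": 0},
    {"dp": [-0.6,0,0.8],"delta_rot": [0,-0.018,0],"claw": 0},
    {"dp": [-0.6,0,0.8],"delta_rot": [0,-0.018,0],"claw": 0},
    {"dp": [0,0,0],"delta_rot": [0,0,0],"claw": 0}
  ]
}}

```text
t: 4.98
position: [0.6059, -0.0208, 0.071]
ee_rot: [0.048, 2.497, -0.014]
ft_force: [-0.4, 0.9, 1.0]
opening: 0.005
grip_force: 0.0
```

```bash
python3 - <<'E'
from plan import *
from cell import arm
s,L=log(); print(s["joint_pos"],s["position"],s["ft_force"])
p,d=arm.read_camera("top"); cv2.imwrite("pics/t2.png",cv2.resize(p[110:260,255:430],None,fx=4,fy=4,interpolation=cv2.INTER_CUBIC))
E
```

```text
[-0.5633  0.0908  0.5495  2.3    -0.0604  0.121   1.5586] [ 0.6059 -0.0208  0.071 ] [-0.3787  0.9307  0.9535]
```

View pics/t2.png

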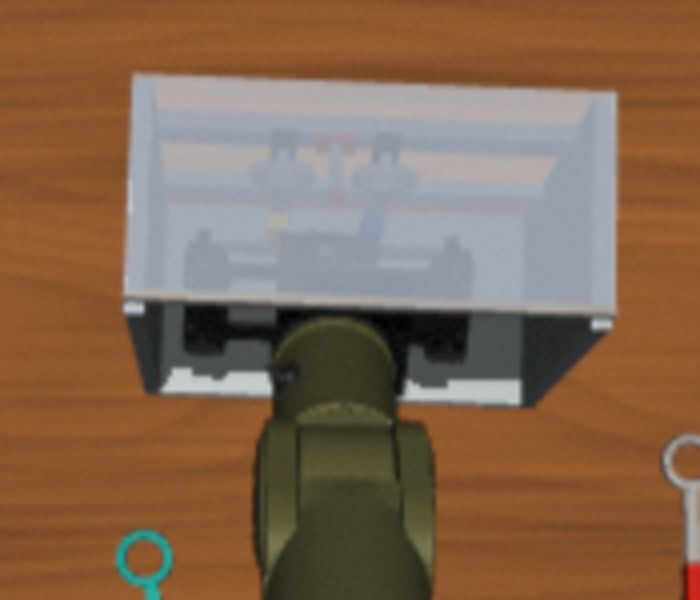

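The gripper is inside the cabinet, between the yellow grip (278,222) and the blue grip (372,222), and the force reads about zero. Now I'll spread the fingers.

>>> {"fn": "apply_moves", "kwargs": {
  "deltas": [
    {"dp": [0,0,0],"delta_rot": [0,0,0],"claw": 25},
    {"dp": [0,0,0],"delta_rot": [0,0,0],"claw": 35},
    {"dp": [0,0,0],"delta_rot": [0,0,0],"claw": 45},
    {"dp": [0,0,0],"delta_rot": [0,0,0],"claw": 55},
    {"dp": [0,0,0],"delta_rot": [0,0,0],"claw": 65},
    {"dp": [0,0,0],"delta_rot": [0,0,0],"claw": 75},
    {"dp": [0,0,0],"delta_rot": [0,0,0],"claw": 85},
    {"dp": [0,0,0],"delta_rot": [0,0,0],"claw": 95},
    {"dp": [0,0,0],"delta_rot": [0,0,0],"claw": 95},
    {"dp": [0,0,0],"delta_rot": [0,0,0],"claw": 95}
  ]
}}

```text
t: 5.87
position: [0.6019, -0.0217, 0.0683]
ee_rot: [0.05, 2.501, -0.014]
ft_force: [-1.8, -0.4, 1.7]
opening: 0.678
grip_force: 1.7
```

>>> {"fn": "apply_moves", "kwargs": {
  "deltas": [
    {"dp": [0,0,0],"delta_rot": [0,0,0],"claw": 75},
    {"dp": [0,0,0],"delta_rot": [0,0,0],"claw": 60},
    {"dp": [0,0,0],"delta_rot": [0,0,0],"claw": 60}
  ]
}}

```text
t: 6.12
position: [0.6018, -0.0217, 0.068]
ee_rot: [0.049, 2.501, -0.014]
ft_force: [1.0, 0.3, -0.0]
opening: 0.664
grip_force: 0.0
```

```bash
python3 - <<'E'
from plan import *
from cell import arm
s,L=log(); print(s["opening"],s["position"],s["ft_force"])
p,d=arm.read_camera("top"); cv2.imwrite("pics/t3full.png",p)
c=arm.calibration("top"); np.savez("pics/topc.npz",**{k:c[k] for k in("K","eye","rotation")})
p=p[110:260,255:430]
for n,lo,hi in (("y",18,32),("b",100,125),("r",172,6)):
    m=mask(p,lo,hi,40,60); m[100:]=0; m[:12]=0; nn,l,st,ce=cv2.connectedComponentsWithStats(m.astype(np.uint8)); print(n,[(ce[i]+[255,110],st[i,4]) for i in range(1,nn) if st[i,4]>8])
cv2.imwrite("pics/t3.png",cv2.resize(p[:100],None,fx=4,fy=4,interpolation=cv2.INTER_CUBIC))
E
```

```text
0.6643862853363274 [ 0.6018 -0.0217  0.068 ] [ 0.9652  0.2623 -0.0204]
y [(array([337.4407, 193.6271]), np.int32(59))]
b [(array([353.4118, 166.4706]), np.int32(34))]
r []
```

View pics/t3.png

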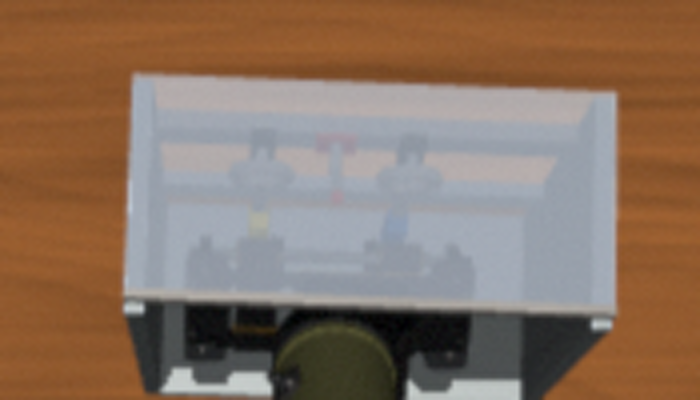

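Partly spread: the rings are at (261,175) and (409,180) in the crop, about 92 mm apart. The fingers were still moving, so I'll continue.

>>> {"fn": "apply_moves", "kwargs": {
  "deltas": [
    {"dp": [0,0,0],"delta_rot": [0,0,0],"claw": 80},
    {"dp": [0,0,0],"delta_rot": [0,0,0],"claw": 95},
    {"dp": [0,0,0],"delta_rot": [0,0,0],"claw": 95},
    {"dp": [0,0,0],"delta_rot": [0,0,0],"claw": 95},
    {"dp": [0,0,0],"delta_rot": [0,0,0],"claw": 95},
    {"dp": [0,0,0],"delta_rot": [0,0,0],"claw": 95},
    {"dp": [0,0,0],"delta_rot": [0,0,0],"claw": 95},
    {"dp": [0,0,0],"delta_rot": [0,0,0],"claw": 95}
  ]
}}

```text
t: 6.83
position: [0.6018, -0.0216, 0.0681]
ee_rot: [0.049, 2.501, -0.014]
ft_force: [0.8, 0.1, -0.7]
opening: 0.95
grip_force: 1.5
```

```bash
python3 - <<'E'
from plan import *
s,L=log(); x,e=fitL(L,1e-3); r0=R.from_rotvec(s["ee_rot"])
W=[([.54,-.019,.085],pose(60,1,YAW)),([.46,-.017,.14],pose(74,1,YAW)),([.455,-.04,.24],pose(82,1,YAW)),([.46,-.29,.24],pose(92,1,0))]
check(x,[(s["position"],r0)]+W,s["joint_pos"])
a=()
for (p,r),v in zip(W,(.015,.03,.036,.036)): a=rows(p,r,60,*a,vmax=v)
E
```

```text
margin 0.05618435705156666 err 4.4459762197204054e-06 q [-0.6119 -0.0795  0.5653  2.3444  0.2376  0.3502  1.2921]
margin 0.04465691381704262 err 2.6846304879146743e-07 q [-0.6146 -0.2553  0.5204  2.2633  0.2195  0.8332  1.314 ]
margin 0.029593123820495726 err 2.5411780034259694e-07 q [-0.6168 -0.2613  0.5539  2.032   0.1627  1.1975  1.4129]
margin 0.05959651590391438 err 1.089395059013777e-06 q [-0.339   0.1607  0.9379  1.7319 -0.1127  1.3446  2.1923]
n 5 end [ 0.54  -0.019  0.085] [ 0.0525  2.6179 -0.0139]
[{"dp": [0.79, 0.0, -1.01], "delta_rot": [0.0, 0.023, -0.0], "claw": 60}, {"dp": [0.81, 0.01, -0.99], "delta_rot": [0.001, 0.024, -0.0], "claw": 60}, {"dp": [0.84, 0.0, -0.97], "delta_rot": [0.0, 0.023, -0.0], "claw": 60}, {"dp": [0.86, 0.01, -0.96], "delta_rot": [0.001, 0.023, -0.0], "claw": 60}, {"dp": [0.88, -0.0, -0.93], "delta_rot": [0.0, 0.024, -0.0], "claw": 60}]
n 4 end [ 0.46   -0.017   0.1399] [ 0.0573  2.8619 -0.0079]
[{"dp": [1.05, -0.03, -2.19], "delta_rot": [0.0, 0.061, -0.0], "claw": 60}, {"dp": [1.17, -0.03, -2.12], "delta_rot": [0.0, 0.061, -0.0], "claw": 60}, {"d
[... 331 characters left out ...]
.046, -0.0], "claw": 60}, {"dp": [-0.49, -0.77, -3.3], "delta_rot": [0.0, 0.047, -0.0], "claw": 60}]
n 7 end [ 0.46 -0.29  0.24] [-0.0001 -3.1068 -0.0001]
[{"dp": [-0.21, -3.57, 0.03], "delta_rot": [-0.0, 0.025, -0.006], "claw": 60}, {"dp": [-0.19, -3.56, 0.02], "delta_rot": [-0.001, 0.025, -0.005], "claw": 60}, {"dp": [-0.18, -3.57, 0.02], "delta_rot": [0.0, 0.025, -0.006], "claw": 60}, {"dp": [-0.15, -3.57, 0.01], "delta_rot": [-0.0, 0.024, -0.006], "claw": 60}, {"dp": [-0.13, -3.57, 0.01], "delta_rot": [-0.0, 0.025, -0.006], "claw": 60}, {"dp": [-0.11, -3.57, 0.0], "delta_rot": [-0.001, 0.025, -0.005], "claw": 60}, {"dp": [-0.1, -3.57, 0.0], "delta_rot": [0.0, 0.025, -0.006], "claw": 60}]
```

>>> {"fn": "apply_moves", "kwargs": {
  "deltas": [
    {"dp": [0,0,0],"delta_rot": [0,0,0],"claw": 60},
    {"dp": [0,0,0],"delta_rot": [0,0,0],"claw": 60},
    {"dp": [0,0,0],"delta_rot": [0,0,0],"claw": 60},
    {"dp": [0.8,0,-1.0],"delta_rot": [0,0.023,0],"claw": 60},
    {"dp": [0.8,0,-1.0],"delta_rot": [0,0.023,0],"claw": 60},
    {"dp": [0.8,0,-1.0],"delta_rot": [0,0.023,0],"claw": 60},
    {"dp": [0.9,0,-1.0],"delta_rot": [0,0.023,0],"claw": 60},
    {"dp": [0.9,0,-0.9],"delta_rot": [0,0.024,0],"claw": 60},
    {"dp": [1.1,0,-2.2],"delta_rot": [0,0.061,0],"claw": 60},
    {"dp": [1.2,0,-2.1],"delta_rot": [0,0.061,0],"claw": 60},
    {"dp": [1.3,0,-2.1],"delta_rot": [0,0.061,0],"claw": 60},
    {"dp": [1.4,0,-2.0],"delta_rot": [0,0.061,0],"claw": 60}
  ]
}}

```text
t: 7.83
position: [0.4579, -0.0161, 0.1417]
ee_rot: [0.056, 2.863, -0.004]
ft_force: [0.8, 0.6, -0.6]
opening: 0.6
grip_force: 0.0
```

>>> {"fn": "apply_moves", "kwargs": {
  "deltas": [
    {"dp": [-0.8,-0.8,-3.2],"delta_rot": [0,0.047,0],"claw": 60},
    {"dp": [-0.6,-0.8,-3.3],"delta_rot": [0,0.046,0],"claw": 60},
    {"dp": [-0.5,-0.8,-3.3],"delta_rot": [0,0.047,0],"claw": 60},
    {"dp": [-0.2,-3.6,0],"delta_rot": [0,0.025,-0.006],"claw": 60},
    {"dp": [-0.2,-3.6,0],"delta_rot": [0,0.025,-0.006],"claw": 60},
    {"dp": [-0.2,-3.6,0],"delta_rot": [0,0.025,-0.006],"claw": 60},
    {"dp": [-0.2,-3.6,0],"delta_rot": [0,0.025,-0.006],"claw": 60},
    {"dp": [-0.1,-3.5,0],"delta_rot": [0,0.025,-0.006],"claw": 60},
    {"dp": [-0.1,-3.5,0],"delta_rot": [0,0.025,-0.006],"claw": 60},
    {"dp": [-0.1,-3.5,0],"delta_rot": [0,0.025,-0.006],"claw": 60},
    {"dp": [0,0,0],"delta_rot": [0,0,0],"claw": 60}
  ]
}}

```text
t: 8.75
position: [0.4584, -0.2964, 0.2401]
ee_rot: [-0.007, -3.101, 0.015]
ft_force: [-1.5, 0.1, 0.4]
opening: 0.599
grip_force: 0.0
```

```bash
cat > snap.py <<'E'
from plan import *
from cell import arm
def snap(n,name):
    c=arm.calibration(n); p,d=arm.read_camera(n); cv2.imwrite(f"pics/{name}.png",p); return {k:np.array(c[k]) for k in("K","eye","rotation")},p,d
E
python3 - <<'E'
from snap import *
s,L=log(); print(s["position"],s["ee_rot"],s["joint_pos"])
c,p,d=snap("wrist","w4"); np.savez("pics/w4c.npz",**c)
m=mask(p,172,6,120,60); n,l,st,ce=cv2.connectedComponentsWithStats(m.astype(np.uint8))
i=1+np.argmax(st[1:,4]); ys,xs=np.nonzero(l==i); print(st[i])
P=onz(c,np.stack([xs,ys],1),.018); D=withd(c,np.stack([xs,ys],1),d)
print("z med",np.median(D[:,2])); print(P.mean(0),D.mean(0)); 
r=cv2.minAreaRect(P[:,:2].astype(np.float32)*1000); print(r)
ct,pt,dt=snap("top","t4"); 
for q in ((.6212,.0119,.211),): pass
cv2.imwrite("pics/t4c.png",cv2.resize(pt[110:210,255:430],None,fx=4,fy=4,interpolation=cv2.INTER_CUBIC)); cv2.imwrite("pics/w4t4.png",np.vstack([cv2.resize(p,(440,330)),cv2.resize(pt[115:205,270:425],(440,255),interpolation=cv2.INTER_CUBIC)]))
E
```

```text
[ 0.4584 -0.2964  0.2401] [-0.0069 -3.1012  0.0146] [-0.4001  0.1838  1.0235  1.7289 -0.129   1.3459  2.215 ]
[ 320   77   17   73 1163]
z med 0.017264857929375488
[ 0.3635 -0.2926  0.018 ] [ 0.3635 -0.2926  0.0179]
((363.9241638183594, -292.5237121582031), (13.451658248901367, 58.33815383911133), 89.77977752685547)
```

View pics/w4t4.png

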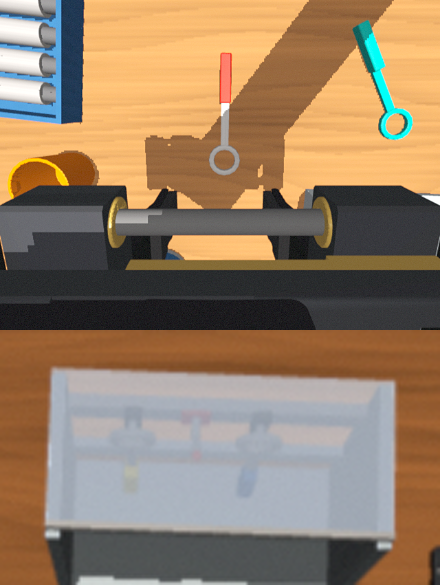

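The red gauge lies along x, with its grip at (225,78) and ring at (224,160) in the wrist half of the picture. In the top half-view the yellow ring (131,440) and blue ring (260,440) are about 113 mm apart, with the red hook at (196,440) in the middle, so it is well clear on both sides.

```bash
python3 - <<'E'
from plan import *
c=dict(np.load("pics/w4c.npz")); print("ring",onz(c,[325.8,232.7],.008))
s,L=log(); x,e=fitL(L,1e-3); r0=R.from_rotvec(s["ee_rot"])
W=[([.40,-.2926,.12],pose(135,1,0)),([.3605,-.2926,.06],pose(135,1,0)),([.3605,-.2926,.0275],pose(135,1,0))]
check(x,[(s["position"],r0)]+W,s["joint_pos"])
a=()
for (p,r),v in zip(W,(.03,.03,.01)): a=rows(p,r,50,*a,vmax=v)
E
```

```text
ring [[ 0.4682 -0.2944  0.008 ]]
margin 0.23643521195987627 err 5.583509437430967e-07 q [-0.1998  0.7891  0.8694  1.5351 -0.1021  1.7049  2.2903]
margin 0.3623659241630297 err 6.92441675997915e-08 q [-0.2014  0.8105  0.8518  1.6582 -0.1198  1.5675  2.2872]
margin 0.3912058062218777 err 2.1671045700999425e-08 q [-0.1858  0.8552  0.8271  1.6627 -0.1463  1.5234  2.2811]
n 7 end [ 0.4    -0.2926  0.12  ] [ 0.0006 -2.3562 -0.0001]
[{"dp": [0.78, -0.02, 1.75], "delta_rot": [-0.0, 0.107, -0.0], "claw": 50}, {"dp": [0.59, -0.02, 1.82], "delta_rot": [-0.001, 0.107, -0.0], "claw": 50}, {"dp": [0.38, -0.03, 1.88], "delta_rot": [0.0, 0.107, -0.001], "claw": 50}, {"dp": [0.19, -0.02, 1.91], "delta_rot": [-0.0, 0.106, 0.0], "claw": 50}, {"dp": [-0.02, -0.03, 1.91], "delta_rot": [-0.001, 0.107, -0.0], "claw": 50}, {"dp": [-0.22, -0.02, 1.9], "delta_rot": [0.0, 0.107, -0.0], "claw": 50}, {"dp": [-0.42, -0.03, 1.87], "delta_rot": [-0.0, 0.107, -0.001], "claw": 50}]
n 3 end [ 0.3605 -0.2926  0.06  ] [ 0.0006 -2.3562 -0.0001]
[{"dp": [-0.48, 0.0, 2.35], "delta_rot": [-0.0, -0.0, 0.0], "claw": 50}, {"dp": [-0.49, 0.0, 2.34], "delta_rot": [-0.0, -0.0, 0.0], "claw": 50}, {"dp": [-0.48, 0.0, 2.35], "delta_rot": [-0.0, -0.0, 0.0], "claw": 50}]
n 4 end [ 0.3605 -0.2926  0.0275] [ 0.0006 -2.3562 -0.0001]
[{"dp": [-0.57, 0.0, 0.57], "delta_rot": [-0.0, -0.0, 0.0], "claw": 50}, {"dp": [-0.58, 0.0, 0.58], "delta_rot": [-0.0, -0.0, 0.0], "claw": 50}, {"dp": [-0.57, 0.0, 0.57], "delta_rot": [-0.0, -0.0, 0.0], "claw": 50}, {"dp": [-0.58, 0.0, 0.58], "delta_rot": [-0.0, -0.0, 0.0], "claw": 50}]
```

>>> {"fn": "apply_moves", "kwargs": {
  "deltas": [
    {"dp": [0.8,0,1.8],"delta_rot": [0,0.107,0],"claw": 50},
    {"dp": [0.6,0,1.8],"delta_rot": [0,0.107,0],"claw": 50},
    {"dp": [0.4,0,1.9],"delta_rot": [0,0.107,0],"claw": 50},
    {"dp": [0.2,0,1.9],"delta_rot": [0,0.107,0],"claw": 50},
    {"dp": [0,-0.1,1.9],"delta_rot": [0,0.107,0],"claw": 50},
    {"dp": [-0.2,-0.1,1.9],"delta_rot": [0,0.107,0],"claw": 50},
    {"dp": [-0.4,0,1.9],"delta_rot": [0,0.107,0],"claw": 50},
    {"dp": [-0.5,0,2.3],"delta_rot": [0,0,0],"claw": 50},
    {"dp": [-0.5,0,2.3],"delta_rot": [0,0,0],"claw": 50},
    {"dp": [0,0,0],"delta_rot": [0,0,0],"claw": 50}
  ]
}}

```text
t: 9.68
position: [0.3715, -0.2888, 0.0779]
ee_rot: [0.006, -2.352, -0.003]
ft_force: [-0.3, -0.3, 0.7]
opening: 0.501
grip_force: 0.0
```

```bash
python3 - <<'E'
from plan import *
s,L=log(); print(s["position"],s["ee_rot"])
rows([.3605,-.2926,.0275],pose(135,1,-.01),50,vmax=.012)
E
```

```text
[ 0.3715 -0.2888  0.0779] [ 0.0056 -2.3525 -0.0028]
n 5 end [ 0.3605 -0.2926  0.0274] [-0.012  -2.3565 -0.0052]
[{"dp": [-0.56, -0.08, 0.87], "delta_rot": [-0.001, -0.001, 0.002], "claw": 50}, {"dp": [-0.56, -0.08, 0.86], "delta_rot": [-0.002, -0.0, 0.003], "claw": 50}, {"dp": [-0.56, -0.08, 0.87], "delta_rot": [-0.001, -0.001, 0.002], "claw": 50}, {"dp": [-0.56, -0.08, 0.87], "delta_rot": [-0.001, -0.001, 0.003], "claw": 50}, {"dp": [-0.56, -0.08, 0.87], "delta_rot": [-0.002, -0.001, 0.002], "claw": 50}]
```

>>> {"fn": "apply_moves", "kwargs": {
  "deltas": [
    {"dp": [-0.56,-0.08,0.87],"delta_rot": [-0.001,0,0.002],"claw": 50},
    {"dp": [-0.56,-0.08,0.87],"delta_rot": [-0.001,0,0.002],"claw": 50},
    {"dp": [-0.56,-0.08,0.87],"delta_rot": [-0.001,0,0.002],"claw": 50},
    {"dp": [-0.56,-0.08,0.87],"delta_rot": [-0.001,0,0.002],"claw": 50},
    {"dp": [-0.56,-0.08,0.85],"delta_rot": [-0.001,0,0.002],"claw": 50},
    {"dp": [0,0,0],"delta_rot": [0,0,0],"claw": 50},
    {"dp": [0,0,0],"delta_rot": [0,0,0],"claw": 30},
    {"dp": [0,0,0],"delta_rot": [0,0,0],"claw": 15},
    {"dp": [0,0,0],"delta_rot": [0,0,0],"claw": 0},
    {"dp": [0,0,0],"delta_rot": [0,0,0],"claw": 0},
    {"dp": [0,0,0],"delta_rot": [0,0,0],"claw": 0},
    {"dp": [0,0,0],"delta_rot": [0,0,0],"claw": 0}
  ],
  "squeeze": 40
}}

```text
t: 10.68
position: [0.3636, -0.2956, 0.0308]
ee_rot: [-0.011, -2.358, 0.0]
ft_force: [0.1, 1.5, 1.5]
opening: 0.149
grip_force: 39.9
```

```bash
python3 - <<'E'
from plan import *
s,L=log(); print(s["position"],s["ee_rot"],s["grip_force"],s["opening"],s["ft_force"])
x,e=fitL(L,1e-3); r0=R.from_rotvec(s["ee_rot"])
W=[([.40,-.285,.25],pose(125,1,0)),([.46,-.15,.27],pose(95,1,-.02)),([.46,-.018,.27],pose(80,1,YAW))]
check(x,[(s["position"],r0)]+W,s["joint_pos"])
a=()
for (p,r),v in zip(W,(.03,.03,.03)): a=rows(p,r,0,*a,vmax=v,wmax=.11)
E
```

```text
[ 0.3636 -0.2956  0.0308] [-0.0108 -2.3582  0.0005] 39.8587703704834 0.14929628261190392 [0.1116 1.5154 1.534 ]
margin 0.25302178953365106 err 1.3504817639176103e-07 q [-0.3012  0.5363  0.987   1.5263 -0.0514  1.7869  2.2973]
margin 0.21878120604782114 err 9.464346911390441e-07 q [-0.6936 -0.0106  0.9466  1.7827  0.0289  1.4501  1.7987]
margin 0.0005823411807348577 err 2.1867877350584055e-06 q [-0.6696 -0.2994  0.5302  2.0023  0.193   1.2315  1.3356]
n 8 end [ 0.4    -0.285   0.2499] [-0.0003 -2.5312 -0.0001]
[{"dp": [1.61, 0.13, -2.26], "delta_rot": [0.0, -0.022, -0.001], "claw": 0}, {"dp": [1.57, 0.12, -2.3], "delta_rot": [0.001, -0.021, -0.001], "claw": 0}, {"dp": [1.51, 0.13, -2.33], "delta_rot": [-0.0, -0.022, -0.001], "claw": 0}, {"dp": [1.46, 0.13, -2.36], "delta_rot": [0.0, -0.021, -0.001], "claw": 0}, {"dp": [1.41, 0.13, -2.39], "delta_rot": [0.0, -0.022, -0.001], "claw": 0}, {"dp": [1.36, 0.13, -2.42], "delta_rot": [0.001, -0.021, -0.001], "claw": 0}, {"dp": [1.31, 0.13, -2.46], "delta_rot": [-0.0, -0.022, -0.001], "claw": 0}, {"dp": [1.25, 0.13, -2.47], "delta_rot": [0.0, 
[... 208 characters left out ...]
02, -0.104, 0.004], "claw": 0}, {"dp": [-0.92, 2.71, -0.83], "delta_rot": [-0.001, -0.105, 0.003], "claw": 0}, {"dp": [-1.0, 2.72, -0.73], "delta_rot": [-0.001, -0.105, 0.004], "claw": 0}, {"dp": [-1.06, 2.72, -0.61], "delta_rot": [-0.002, -0.104, 0.004], "claw": 0}]
n 5 end [ 0.46  -0.018  0.27 ] [ 0.0595  2.9664 -0.0052]
[{"dp": [0.05, 2.64, 0.0], "delta_rot": [0.0, -0.052, 0.004], "claw": 0}, {"dp": [0.07, 2.64, 0.01], "delta_rot": [0.0, -0.053, 0.004], "claw": 0}, {"dp": [0.07, 2.63, -0.01], "delta_rot": [0.001, -0.052, 0.004], "claw": 0}, {"dp": [0.09, 2.64, -0.01], "delta_rot": [-0.0, -0.053, 0.004], "claw": 0}, {"dp": [0.09, 2.64, -0.01], "delta_rot": [0.0, -0.052, 0.004], "claw": 0}]
```

```bash
python3 - <<'E'
from plan import *
s,L=log()
x,e=fitL(L,1e-3); r0=R.from_rotvec(s["ee_rot"])
W=[([.362,-.29,.17],pose(112,1,0)),([.372,-.022,.17],pose(110,1,YAW)),([.44,-.018,.165],pose(95,1,YAW)),([.50,-.018,.13],pose(75,1,YAW)),([.541,-.020,.129],pose(57,1,YAW)),([.58,-.0215,.0906],pose(54,1,YAW))]
check(x,[(s["position"],r0)]+W,s["joint_pos"])
a=()
for (p,r),v in zip(W[:2],(.025,.03)): a=rows(p,r,0,*a,vmax=v,wmax=.08)
E
```

```text
margin 0.2102827635319744 err 3.444806468125112e-07 q [-0.3719  0.3533  1.0297  1.8102 -0.0649  1.4523  2.2646]
margin 0.20888275999938433 err 6.427934971322911e-07 q [-0.836   0.0552  0.8692  1.9875 -0.0424  1.4679  1.5825]
margin 0.26615209617902447 err 2.0834433513067368e-07 q [-0.8599 -0.0338  0.8418  2.0138  0.0212  1.2375  1.5034]
margin 0.15051315271934787 err 4.410695450411505e-07 q [-0.8471 -0.1495  0.7794  2.1873  0.1813  0.8069  1.3623]
margin 0.08144910178605202 err 8.290301208696667e-07 q [-0.7299 -0.2177  0.6476  2.3465  0.4527  0.4273  1.1135]
margin 0.10362551259139652 err 2.154990991052606e-06 q [-0.7818 -0.0288  0.7523  2.3382  0.2836  0.2047  1.2479]
n 6 end [ 0.362 -0.29   0.17 ] [-0.0007 -2.7572 -0.0002]
[{"dp": [1.66, 0.08, -1.62], "delta_rot": [0.0, -0.067, -0.001], "claw": 0}, {"dp": [1.54, 0.09, -1.74], "delta_rot": [0.0, -0.066, -0.002], "claw": 0}, {"dp": [1.43, 0.09, -1.83], "delta_rot": [0.001, -0.067, -0.001], "claw": 0}, {"dp": [1.3, 0.09, -1.92], "delta_rot": [-0.0, -0.066, -0.002], "claw": 0}, {"dp": [1.17, 0.09, -2.0], "delta_rot": [0.0, -0.067, -0.0
[... 157 characters left out ...]
 [-0.1, 2.98, -0.04], "delta_rot": [-0.002, -0.004, 0.004], "claw": 0}, {"dp": [-0.09, 2.98, -0.04], "delta_rot": [-0.001, -0.004, 0.004], "claw": 0}, {"dp": [-0.08, 2.97, -0.03], "delta_rot": [-0.002, -0.004, 0.004], "claw": 0}, {"dp": [-0.07, 2.98, -0.02], "delta_rot": [-0.001, -0.004, 0.004], "claw": 0}, {"dp": [-0.05, 2.98, -0.02], "delta_rot": [-0.002, -0.004, 0.004], "claw": 0}, {"dp": [-0.04, 2.98, -0.02], "delta_rot": [-0.001, -0.004, 0.005], "claw": 0}, {"dp": [-0.03, 2.98, -0.01], "delta_rot": [-0.002, -0.003, 0.004], "claw": 0}, {"dp": [-0.02, 2.98, -0.01], "delta_rot": [-0.002, -0.004, 0.004], "claw": 0}, {"dp": [-0.0, 2.98, 0.0], "delta_rot": [-0.001, -0.004, 0.004], "claw": 0}]
```

>>> {"fn": "apply_moves", "kwargs": {
  "deltas": [
    {"dp": [1.7,0,-1.6],"delta_rot": [0,-0.067,0],"claw": 0},
    {"dp": [1.5,0,-1.7],"delta_rot": [0,-0.066,0],"claw": 0},
    {"dp": [1.4,0.1,-1.8],"delta_rot": [0,-0.067,0],"claw": 0},
    {"dp": [1.3,0.1,-1.9],"delta_rot": [0,-0.066,0],"claw": 0},
    {"dp": [1.2,0.1,-2.0],"delta_rot": [0,-0.067,0],"claw": 0},
    {"dp": [1.0,0.1,-2.1],"delta_rot": [0,-0.066,0],"claw": 0},
    {"dp": [0,0,0],"delta_rot": [0,0,0],"claw": 0}
  ]
}}

```text
t: 11.27
position: [0.3612, -0.2937, 0.1734]
ee_rot: [-0.017, -2.768, 0.003]
ft_force: [-0.2, -1.7, -0.8]
opening: 0.15
grip_force: 39.8
```

```bash
python3 - <<'E'
from plan import *
s,L=log(); print(s["position"],s["ee_rot"],s["grip_force"],s["opening"])
rows([.370,-.022,.17],pose(110,1,YAW),0,vmax=.027)
E
```

```text
[ 0.3612 -0.2937  0.1734] [-0.0174 -2.7679  0.0028] 39.849234223365784 0.15049649623455588
n 11 end [ 0.37  -0.022  0.17 ] [-0.056  -2.7925 -0.0098]
[{"dp": [-0.05, 2.47, 0.0], "delta_rot": [-0.001, -0.002, 0.002], "claw": 0}, {"dp": [-0.05, 2.47, 0.0], "delta_rot": [-0.002, -0.002, 0.003], "claw": 0}, {"dp": [-0.05, 2.47, 0.01], "delta_rot": [-0.001, -0.003, 0.002], "claw": 0}, {"dp": [-0.04, 2.47, 0.01], "delta_rot": [-0.001, -0.002, 0.002], "claw": 0}, {"dp": [-0.03, 2.48, 0.01], "delta_rot": [-0.001, -0.002, 0.002], "claw": 0}, {"dp": [-0.03, 2.47, 0.02], "delta_rot": [-0.002, -0.002, 0.003], "claw": 0}, {"dp": [-0.02, 2.47, 0.02], "delta_rot": [-0.001, -0.003, 0.002], "claw": 0}, {"dp": [-0.01, 2.47, 0.02], "delta_rot": [-0.001, -0.002, 0.002], "claw": 0}, {"dp": [-0.01, 2.47, 0.03], "delta_rot": [-0.001, -0.002, 0.002], "claw": 0}, {"dp": [-0.01, 2.47, 0.03], "delta_rot": [-0.002, -0.002, 0.003], "claw": 0}, {"dp": [0.01, 2.47, 0.03], "delta_rot": [-0.001, -0.003, 0.002], "claw": 0}]
```

>>> {"fn": "apply_moves", "kwargs": {
  "deltas": [
    {"dp": [-0.05,2.5,0],"delta_rot": [-0.001,-0.002,0.002],"claw": 0},
    {"dp": [-0.05,2.5,0],"delta_rot": [-0.001,-0.002,0.002],"claw": 0},
    {"dp": [-0.05,2.5,0],"delta_rot": [-0.001,-0.002,0.002],"claw": 0},
    {"dp": [-0.05,2.5,0],"delta_rot": [-0.001,-0.002,0.002],"claw": 0},
    {"dp": [-0.05,2.5,0],"delta_rot": [-0.001,-0.002,0.002],"claw": 0},
    {"dp": [0,2.5,0],"delta_rot": [-0.001,-0.002,0.002],"claw": 0},
    {"dp": [0,2.5,0],"delta_rot": [-0.002,-0.002,0.003],"claw": 0},
    {"dp": [0,2.5,0],"delta_rot": [-0.002,-0.002,0.003],"claw": 0},
    {"dp": [0,2.4,0],"delta_rot": [-0.002,-0.002,0.003],"claw": 0},
    {"dp": [0,2.4,0],"delta_rot": [-0.002,-0.002,0.002],"claw": 0},
    {"dp": [0,2.4,0],"delta_rot": [-0.001,-0.002,0.002],"claw": 0},
    {"dp": [0,0,0],"delta_rot": [0,0,0],"claw": 0}
  ]
}}

```text
t: 12.27
position: [0.3691, -0.0146, 0.1666]
ee_rot: [-0.041, -2.778, -0.012]
ft_force: [0.6, 0.4, -1.2]
opening: 0.153
grip_force: 39.8
```

```bash
python3 - <<'E'
from snap import *
s,L=log(); print(s["position"],s["ee_rot"],s["grip_force"])
c,p,d=snap("top","t5"); r=R.from_rotvec(s["ee_rot"])
C=s["position"]+r.apply([-.093,0,-.0553]); print("pred ring",C,proj(c,C)); print("tool z",r.as_matrix()[:,2])
# ring outline prediction: gauge x in tool frame at -45 deg
gx=r.apply(np.array([-1,0,-1])/2**.5*1.0); gy=r.apply([0,1,0]); print("gauge x",gx)
crop=p[120:250,285:405]; cv2.imwrite("pics/t5c.png",cv2.resize(crop,None,fx=4.6,fy=4.6,interpolation=cv2.INTER_CUBIC))
print("pred hook tip px",proj(c,[.6012,-.0213,.227]))
E
```

```text
[ 0.3691 -0.0146  0.1666] [-0.0408 -2.7776 -0.0119] 39.84327435493469
pred ring [ 0.4756 -0.0178  0.1852] [[337.1664 211.9359]]
tool z [-0.3556  0.0135 -0.9346]
gauge x [ 0.912  -0.0286  0.4092]
pred hook tip px [[338.7871 158.5896]]
```

View pics/t5c.png

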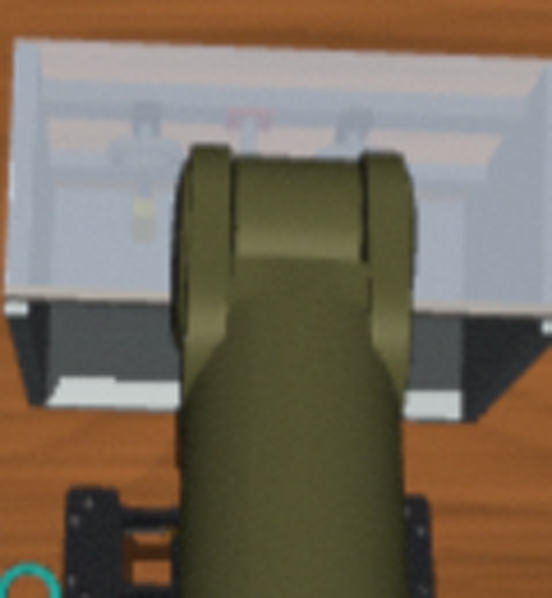

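```bash
python3 - <<'E'
from plan import *
a=()
for (p,r),v in zip([([.44,-.016,.165],pose(95,1,YAW)),([.50,-.017,.13],pose(75,1,YAW))],(.02,.02)): a=rows(p,r,0,*a,vmax=v,wmax=.08)
E
```

```text
n 4 end [ 0.44  -0.016  0.165] [-0.0615 -3.0534 -0.0028]
[{"dp": [-1.67, 0.08, -0.59], "delta_rot": [-0.0, -0.069, 0.002], "claw": 0}, {"dp": [-1.71, 0.09, -0.47], "delta_rot": [-0.0, -0.069, 0.002], "claw": 0}, {"dp": [-1.74, 0.09, -0.36], "delta_rot": [-0.001, -0.069, 0.003], "claw": 0}, {"dp": [-1.75, 0.1, -0.23], "delta_rot": [0.0, -0.069, 0.002], "claw": 0}]
n 5 end [ 0.5   -0.017  0.13 ] [ 0.0581  2.8796 -0.0075]
[{"dp": [-1.26, 0.03, 0.59], "delta_rot": [0.0, -0.07, -0.0], "claw": 0}, {"dp": [-1.21, 0.03, 0.68], "delta_rot": [0.0, -0.07, -0.0], "claw": 0}, {"dp": [-1.16, 0.02, 0.76], "delta_rot": [0.0, -0.07, -0.0], "claw": 0}, {"dp": [-1.11, 0.03, 0.84], "delta_rot": [0.0, -0.07, -0.0], "claw": 0}, {"dp": [-1.04, 0.03, 0.92], "delta_rot": [0.0, -0.069, -0.0], "claw": 0}]
```

>>> {"fn": "apply_moves", "kwargs": {
  "deltas": [
    {"dp": [-1.7,0.1,-0.6],"delta_rot": [0,-0.069,0.002],"claw": 0},
    {"dp": [-1.7,0.1,-0.5],"delta_rot": [0,-0.069,0.002],"claw": 0},
    {"dp": [-1.7,0.1,-0.4],"delta_rot": [0,-0.069,0.003],"claw": 0},
    {"dp": [-1.7,0.1,-0.2],"delta_rot": [0,-0.069,0.002],"claw": 0},
    {"dp": [-1.3,0,0.6],"delta_rot": [0,-0.07,0],"claw": 0},
    {"dp": [-1.2,0,0.7],"delta_rot": [0,-0.07,0],"claw": 0},
    {"dp": [-1.2,0,0.8],"delta_rot": [0,-0.07,0],"claw": 0},
    {"dp": [-1.1,0,0.8],"delta_rot": [0,-0.07,0],"claw": 0},
    {"dp": [-1.0,0,0.9],"delta_rot": [0,-0.069,0],"claw": 0},
    {"dp": [0,0,0],"delta_rot": [0,0,0],"claw": 0}
  ]
}}

```text
t: 13.15
position: [0.4975, -0.022, 0.1286]
ee_rot: [0.066, 2.881, -0.012]
ft_force: [-1.2, -0.0, -1.9]
opening: 0.154
grip_force: 39.9
```

```bash
cat >> plan.py <<'E'
RT=np.array([-.093,0,-.0553])
def tcp_for(C,P,yaw=YAW): # C=(hook x, y off, z) in hook frame -> TCP pose
    w=np.array([.643,-.0225,0])+R.from_euler("z",YAW).apply(C); r=pose(P,1,yaw); return w-r.apply(RT),r
def hookframe(w): return R.from_euler("z",-YAW).apply(np.array(w)-[.643,-.0225,0])
E
python3 - <<'E'
from plan import *
s,L=log(); print(s["position"],s["ft_force"],s["joint_pos"]); r=R.from_rotvec(s["ee_rot"]); print("ring now",hookframe(s["position"]+r.apply(RT)))
p,r=tcp_for([-.060,0,.228],58); print(p)
rows(p,r,0,vmax=.012)
E
```

```text
[ 0.4975 -0.022   0.1286] [-1.2164 -0.0231 -1.8566] [-0.9046 -0.1665  0.8369  2.1933  0.2106  0.8109  1.3402]
ring now [-0.0697 -0.0056  0.2059]
[ 0.5335 -0.0181  0.1318]
n 4 end [ 0.5335 -0.0181  0.1318] [ 0.0514  2.5825 -0.0153]
[{"dp": [-0.89, 0.14, 0.15], "delta_rot": [-0.001, -0.075, -0.001], "claw": 0}, {"dp": [-0.87, 0.14, 0.22], "delta_rot": [-0.001, -0.074, -0.001], "claw": 0}, {"dp": [-0.85, 0.13, 0.28], "delta_rot": [-0.001, -0.075, -0.002], "claw": 0}, {"dp": [-0.83, 0.14, 0.35], "delta_rot": [-0.001, -0.075, -0.001], "claw": 0}]
```

>>> {"fn": "apply_moves", "kwargs": {
  "deltas": [
    {"dp": [-0.9,0.1,0.2],"delta_rot": [-0.001,-0.075,-0.001],"claw": 0},
    {"dp": [-0.9,0.1,0.2],"delta_rot": [-0.001,-0.075,-0.001],"claw": 0},
    {"dp": [-0.8,0.2,0.3],"delta_rot": [-0.001,-0.075,-0.002],"claw": 0},
    {"dp": [-0.8,0.1,0.3],"delta_rot": [-0.001,-0.075,-0.001],"claw": 0},
    {"dp": [0,0,0],"delta_rot": [0,0,0],"claw": 0}
  ]
}}

```text
t: 13.57
position: [0.5332, -0.0185, 0.132]
ee_rot: [0.051, 2.582, -0.017]
ft_force: [-0.8, -0.2, -1.7]
opening: 0.152
grip_force: 39.9
```

```bash
python3 - <<'E'
from snap import *
s,L=log(); print(s["position"],s["ft_force"]); r=R.from_rotvec(s["ee_rot"]); C=s["position"]+r.apply(RT); print("ring now",hookframe(C), "tool z",r.as_matrix()[:,2])
cs,p,d=snap("scene","s6"); ct,pt,_=snap("top","t6")
tip=np.array([.643,-.0225,0])+R.from_euler("z",YAW).apply([-.043,0,.223])
us=proj(cs,[C,tip]); ut=proj(ct,[C,tip]); print(us,ut)
def crop(im,u,h):
    x,y=u.mean(0).astype(int); print("crop origin",x-h,y-h); return cv2.resize(im[y-h:y+h,x-h:x+h],(390,390),interpolation=cv2.INTER_CUBIC)
cv2.imwrite("pics/c6.png",np.hstack([crop(p,us,26),crop(pt,ut,26)]))
E
```

```text
[ 0.5332 -0.0185  0.132 ] [-0.8033 -0.1755 -1.723 ]
ring now [-0.0603 -0.0002  0.2281] tool z [ 0.5297 -0.0225 -0.8479]
[[276.6106 259.6144]
 [272.6374 266.6449]] [[338.5214 165.7837]
 [338.4827 159.5267]]
crop origin 248 237
crop origin 312 136
```

View pics/c6.png

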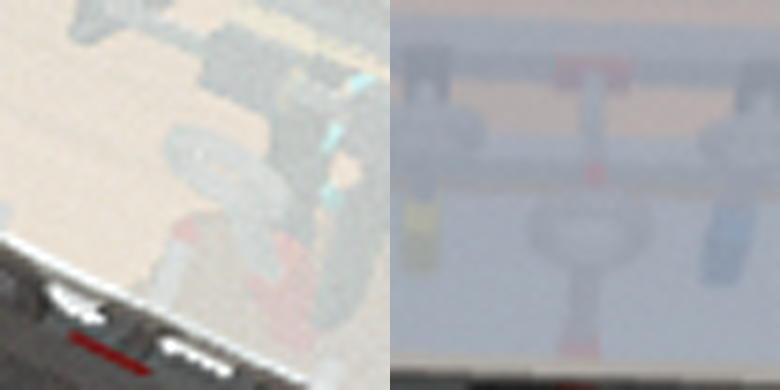

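The right half (top view) shows the hook tip at (595,172), and the ring at (590,230) just in front of it and aligned in y. In the left half (scene view) the ring is at (228,165) and the red tip near (185,228). I'll solve for the residual ring offset.

```bash
python3 - <<'E'
from snap import *
s=arm.sense(); C=s["position"]+R.from_rotvec(s["ee_rot"]).apply(RT)
cs,ct=[{k:np.array(v) for k,v in arm.calibration(n).items() if k in("K","eye","rotation")} for n in("scene","top")]
tip=np.array([.643,-.0225,0])+R.from_euler("z",YAW).apply([-.043,0,.223])
def tri(o0,us,ut):
    f=lambda X:np.hstack([proj(cs,X)[0]-us,proj(ct,X)[0]-ut]); r=least_squares(f,o0); return r.x,r.fun
sub=lambda o,x,y:np.array(o)+(np.array([x,y])+.5)/7.5-.5
X,f=tri(C,sub((248,237),228,165),sub((312,136),200,230)); print("ring",X-C,f)
X2,f=tri(tip,sub((248,237),185,228),sub((312,136),205,172)); print("tip",X2-tip,f)
E
```

```text
ring [-0.0035  0.002   0.0011] [-0.2921 -0.0513 -0.3045  0.1274]
tip [ 0.002  -0.0004  0.0012] [-0.2354 -0.0422 -0.2489  0.1052]
```

```bash
cat >> plan.py <<'E'
COR=np.array([.0045,-.002,-.001])
E
python3 - <<'E'
from plan import *
s,L=log(); x,e=fitL(L,1e-3)
a=(); wp=[(s["position"],R.from_rotvec(s["ee_rot"]))]
for C,P in (([-.047,0,.226],57),([-.033,0,.211],56),([-.022,0,.200],55)):
    p,r=tcp_for(C,P); p=p+COR; wp.append((p,r)); a=rows(p,r,0,*a,vmax=.006)
check(x,wp,s["joint_pos"])
E
```

```text
n 4 end [ 0.5527 -0.0207  0.128 ] [ 0.0517  2.5651 -0.0157]
[{"dp": [-0.32, -0.03, 0.36], "delta_rot": [-0.0, -0.004, -0.0], "claw": 0}, {"dp": [-0.31, -0.03, 0.35], "delta_rot": [-0.001, -0.005, -0.0], "claw": 0}, {"dp": [-0.31, -0.03, 0.36], "delta_rot": [-0.0, -0.004, -0.0], "claw": 0}, {"dp": [-0.32, -0.03, 0.36], "delta_rot": [-0.0, -0.005, -0.0], "claw": 0}]
n 4 end [ 0.5684 -0.0213  0.1122] [ 0.0514  2.5481 -0.0161]
[{"dp": [-0.11, 0.0, 0.55], "delta_rot": [-0.0, -0.004, -0.0], "claw": 0}, {"dp": [-0.11, 0.0, 0.54], "delta_rot": [-0.0, -0.005, -0.0], "claw": 0}, {"dp": [-0.11, 0.0, 0.55], "delta_rot": [-0.0, -0.004, -0.0], "claw": 0}, {"dp": [-0.11, 0.0, 0.55], "delta_rot": [-0.0, -0.004, -0.0], "claw": 0}]
n 3 end [ 0.5811 -0.0219  0.1003] [ 0.051   2.5301 -0.0165]
[{"dp": [-0.13, 0.0, 0.56], "delta_rot": [-0.0, -0.006, -0.0], "claw": 0}, {"dp": [-0.13, 0.0, 0.57], "delta_rot": [-0.0, -0.006, -0.0], "claw": 0}, {"dp": [-0.12, 0.0, 0.56], "delta_rot": [-0.0, -0.006, -0.0], "claw": 0}]
margin 0.059870841547381454 err 1.3651372380383565e-07 q [-0.794  -0.1923  0.7189  2.3254  0.4403  0.4168  1.1288]
margin 0.11679995887012809 err 2.922654249844367e-07 q [-0.8242 -0.1166  0.7729  2.3212  0.3786  0.3307  1.178 ]
margin 0.1291909206941515 err 5.327433456829707e-07 q [-0.8521 -0.0531  0.8195  2.3175  0.291   0.2599  1.2513]
```

>>> {"fn": "apply_moves", "kwargs": {
  "deltas": [
    {"dp": [-0.32,-0.03,0.36],"delta_rot": [0,-0.004,0],"claw": 0},
    {"dp": [-0.31,-0.03,0.36],"delta_rot": [0,-0.005,0],"claw": 0},
    {"dp": [-0.31,-0.03,0.36],"delta_rot": [0,-0.004,0],"claw": 0},
    {"dp": [-0.32,-0.03,0.36],"delta_rot": [0,-0.005,0],"claw": 0},
    {"dp": [0,0,0],"delta_rot": [0,0,0],"claw": 0},
    {"dp": [-0.11,0,0.55],"delta_rot": [0,-0.004,0],"claw": 0},
    {"dp": [-0.11,0,0.55],"delta_rot": [0,-0.005,0],"claw": 0},
    {"dp": [0,0,0],"delta_rot": [0,0,0],"claw": 0}
  ]
}}

```text
t: 14.33
position: [0.5614, -0.0197, 0.1197]
ee_rot: [0.05, 2.553, -0.016]
ft_force: [0.1, -0.1, -2.4]
opening: 0.15
grip_force: 39.9
```

>>> {"fn": "apply_moves", "kwargs": {
  "deltas": [
    {"dp": [-0.11,-0.03,0.55],"delta_rot": [0,-0.004,0],"claw": 0},
    {"dp": [-0.11,-0.03,0.55],"delta_rot": [0,-0.004,0],"claw": 0},
    {"dp": [-0.13,-0.03,0.56],"delta_rot": [0,-0.006,0],"claw": 0},
    {"dp": [-0.13,-0.03,0.56],"delta_rot": [0,-0.006,0],"claw": 0},
    {"dp": [-0.12,-0.03,0.56],"delta_rot": [0,-0.006,0],"claw": 0},
    {"dp": [0,0,0],"delta_rot": [0,0,0],"claw": 0}
  ]
}}

```text
t: 14.83
position: [0.5821, -0.0222, 0.1002]
ee_rot: [0.049, 2.527, -0.017]
ft_force: [0.9, 0.1, -1.9]
opening: 0.155
grip_force: 39.9
```

```bash
python3 - <<'E'
from snap import *
s,L=log(); print(s["position"],s["ft_force"]); r=R.from_rotvec(s["ee_rot"]); C=s["position"]-COR+r.apply(RT); print("ring now",hookframe(C), "pitch",np.degrees(np.arcsin(-r.as_matrix()[2,2])))
cs,p,d=snap("scene","s7"); ct,pt,_=snap("top","t7")
p1,r1=tcp_for([-.020,0,.190],54); rows(p1+COR,r1,0,vmax=.004)
E
```

```text
[ 0.5821 -0.0222  0.1002] [ 0.9024  0.103  -1.9268]
ring now [-0.0213 -0.0002  0.2   ] pitch 54.781271767558316
n 3 end [ 0.5848 -0.022   0.0896] [ 0.0503  2.5125 -0.0159]
[{"dp": [0.14, 0.0, 0.36], "delta_rot": [0.0, -0.005, 0.0], "claw": 0}, {"dp": [0.13, 0.01, 0.36], "delta_rot": [0.0, -0.004, 0.001], "claw": 0}, {"dp": [0.14, 0.0, 0.35], "delta_rot": [0.0, -0.005, -0.0], "claw": 0}]
```

>>> {"fn": "apply_moves", "kwargs": {
  "deltas": [
    {"dp": [0.14,0,0.36],"delta_rot": [0,-0.005,0],"claw": 0},
    {"dp": [0.13,0,0.36],"delta_rot": [0,-0.005,0],"claw": 0},
    {"dp": [0.1,0,0.22],"delta_rot": [0,-0.004,0],"claw": 0},
    {"dp": [0,0,0],"delta_rot": [0,0,0],"claw": 0}
  ]
}}

```text
t: 15.27
position: [0.5854, -0.0218, 0.0919]
ee_rot: [0.049, 2.509, -0.015]
ft_force: [0.4, -0.2, 1.3]
opening: 0.154
grip_force: 39.9
```

Contact: the upward force rose by about 3 N at the expected seat height, so the ring bears on the hook. I'll relax the grip gently.

>>> {"fn": "apply_moves", "kwargs": {
  "deltas": [
    {"dp": [0,0,0],"delta_rot": [0,0,0],"claw": 0},
    {"dp": [0,0,0],"delta_rot": [0,0,0],"claw": 0},
    {"dp": [0,0,0],"delta_rot": [0,0,0],"claw": 0},
    {"dp": [0,0,0],"delta_rot": [0,0,0],"claw": 17},
    {"dp": [0,0,0],"delta_rot": [0,0,0],"claw": 19},
    {"dp": [0,0,0],"delta_rot": [0,0,0],"claw": 24},
    {"dp": [0,0,0],"delta_rot": [0,0,0],"claw": 32},
    {"dp": [0,0,0],"delta_rot": [0,0,0],"claw": 42},
    {"dp": [0,0,0],"delta_rot": [0,0,0],"claw": 42},
    {"dp": [0,0,0],"delta_rot": [0,0,0],"claw": 42}
  ],
  "squeeze": 3
}}

```text
t: 16.1
position: [0.5845, -0.022, 0.0914]
ee_rot: [0.049, 2.512, -0.015]
ft_force: [0.9, -0.9, 0.5]
opening: 0.396
grip_force: 0.0
```

```bash
python3 - <<'E'
from snap import *
s,L=log(); print(s["position"],s["ft_force"],s["opening"])
a=()
for (p,r),v in zip([([.54,-.019,.088],pose(60,1,YAW)),([.46,-.017,.14],pose(74,1,YAW)),([.455,-.02,.23],pose(82,1,YAW))],(.012,.03,.035)): a=rows(p,r,42,*a,vmax=v)
E
```

```text
[ 0.5845 -0.022   0.0914] [ 0.875  -0.8504  0.465 ] 0.39552897114922425
n 4 end [ 0.54  -0.019  0.088] [ 0.053   2.6178 -0.0139]
[{"dp": [0.95, 0.03, -0.59], "delta_rot": [0.0, 0.026, 0.0], "claw": 42}, {"dp": [0.97, 0.03, -0.56], "delta_rot": [0.0, 0.027, 0.0], "claw": 42}, {"dp": [0.98, 0.03, -0.54], "delta_rot": [0.001, 0.026, 0.0], "claw": 42}, {"dp": [0.99, 0.03, -0.51], "delta_rot": [-0.0, 0.027, 0.001], "claw": 42}]
n 4 end [ 0.46  -0.017  0.14 ] [ 0.0579  2.8617 -0.0078]
[{"dp": [1.08, -0.03, -2.13], "delta_rot": [0.0, 0.061, -0.0], "claw": 42}, {"dp": [1.21, -0.03, -2.05], "delta_rot": [0.0, 0.061, -0.0], "claw": 42}, {"dp": [1.34, -0.03, -1.98], "delta_rot": [0.0, 0.061, -0.0], "claw": 42}, {"dp": [1.45, -0.03, -1.89], "delta_rot": [0.0, 0.061, -0.0], "claw": 42}]
n 3 end [ 0.455 -0.02   0.23 ] [ 0.0607  3.0016 -0.0039]
[{"dp": [-0.67, -0.11, -2.93], "delta_rot": [0.0, 0.047, -0.0], "claw": 42}, {"dp": [-0.53, -0.1, -2.96], "delta_rot": [0.0, 0.046, -0.0], "claw": 42}, {"dp": [-0.4, -0.11, -2.98], "delta_rot": [0.0, 0.047, -0.0], "claw": 42}]
```

>>> {"fn": "apply_moves", "kwargs": {
  "deltas": [
    {"dp": [0.95,0.03,-0.6],"delta_rot": [0,0.026,0],"claw": 42},
    {"dp": [0.95,0.03,-0.6],"delta_rot": [0,0.027,0],"claw": 42},
    {"dp": [1.0,0.03,-0.55],"delta_rot": [0,0.026,0],"claw": 42},
    {"dp": [1.0,0.03,-0.5],"delta_rot": [0,0.027,0],"claw": 42},
    {"dp": [1.1,0,-2.1],"delta_rot": [0,0.061,0],"claw": 42},
    {"dp": [1.2,0,-2.1],"delta_rot": [0,0.061,0],"claw": 42},
    {"dp": [1.3,0,-2.0],"delta_rot": [0,0.061,0],"claw": 42},
    {"dp": [1.5,0,-1.9],"delta_rot": [0,0.061,0],"claw": 42},
    {"dp": [-0.7,-0.1,-2.9],"delta_rot": [0,0.047,0],"claw": 42},
    {"dp": [-0.5,-0.1,-3.0],"delta_rot": [0,0.046,0],"claw": 42},
    {"dp": [-0.4,-0.1,-3.0],"delta_rot": [0,0.047,0],"claw": 42}
  ]
}}

```text
t: 17.02
position: [0.4536, -0.0189, 0.2326]
ee_rot: [0.059, 3.004, -0.002]
ft_force: [1.4, -0.1, -0.5]
opening: 0.419
grip_force: 0.0
```

>>> {"fn": "apply_moves", "kwargs": {
  "deltas": [
    {"dp": [0.5,-3.5,-0.5],"delta_rot": [0,0.02,0],"claw": 42},
    {"dp": [0,-3.5,-0.5],"delta_rot": [0,0.02,0],"claw": 42},
    {"dp": [0,-3.5,0],"delta_rot": [0,0.02,0],"claw": 42},
    {"dp": [0,-3.5,0],"delta_rot": [0,0.02,0],"claw": 42},
    {"dp": [0,-3.5,0],"delta_rot": [0,0.02,0],"claw": 42},
    {"dp": [0,-3.5,0],"delta_rot": [0,0.02,0],"claw": 42},
    {"dp": [0,-3.5,0],"delta_rot": [0,0,0],"claw": 42},
    {"dp": [0,-3.5,0],"delta_rot": [0,0,0],"claw": 42},
    {"dp": [0,-3.5,0],"delta_rot": [0,0,0],"claw": 42}
  ]
}}

```text
t: 17.77
position: [0.4361, -0.3347, 0.2407]
ee_rot: [0.058, 3.12, -0.0]
ft_force: [-0.3, -0.1, 0.6]
opening: 0.426
grip_force: 0.0
```

```bash
python3 - <<'E'
from snap import *
s,L=log(); print(s["position"],s["ft_force"])
cs,p,_=snap("scene","s8"); ct,pt,_=snap("top","t8"); _,p2,_=snap("scene","s8b")
print("motion",np.abs(p.astype(int)-p2)[225:350,190:345].max())
a=cv2.resize(p[225:335,195:345],(540,396),interpolation=cv2.INTER_CUBIC); b=cv2.resize(pt[120:215,280:420],(540,366)[0:2],interpolation=cv2.INTER_CUBIC)
b=cv2.resize(pt[130:200,300:385],(250,206),interpolation=cv2.INTER_CUBIC); o=np.zeros((396,790,3),np.uint8); o[:,:540]=a; o[:206,540:]=b
o[206:396,540:]=cv2.resize(pt,(250,190)); cv2.imwrite("pics/c8.png",o)
E
```

```text
[ 0.4361 -0.3347  0.2407] [-0.3234 -0.1018  0.6012]
motion 135
```

View pics/c8.png

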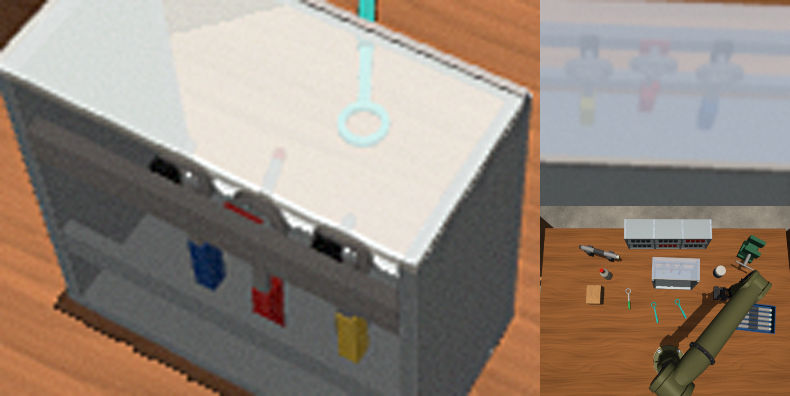

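The red gauge hangs on its hook: red grip at (268,302), between blue (207,265) and yellow (351,337), with clear gaps between the rings. I'll let it settle and check that it's still.

>>> {"fn": "apply_moves", "kwargs": {
  "deltas": [
    {"dp": [0,0,0],"delta_rot": [0,0,0],"claw": 42},
    {"dp": [0,0,0],"delta_rot": [0,0,0],"claw": 42},
    {"dp": [0,0,0],"delta_rot": [0,0,0],"claw": 42},
    {"dp": [0,0,0],"delta_rot": [0,0,0],"claw": 42},
    {"dp": [0,0,0],"delta_rot": [0,0,0],"claw": 42},
    {"dp": [0,0,0],"delta_rot": [0,0,0],"claw": 42},
    {"dp": [0,0,0],"delta_rot": [0,0,0],"claw": 42},
    {"dp": [0,0,0],"delta_rot": [0,0,0],"claw": 42},
    {"dp": [0,0,0],"delta_rot": [0,0,0],"claw": 42},
    {"dp": [0,0,0],"delta_rot": [0,0,0],"claw": 42},
    {"dp": [0,0,0],"delta_rot": [0,0,0],"claw": 42},
    {"dp": [0,0,0],"delta_rot": [0,0,0],"claw": 42}
  ]
}}

```text
t: 18.92
position: [0.4358, -0.3333, 0.2401]
ee_rot: [0.061, 3.122, 0.0]
ft_force: [-0.5, -0.6, -0.3]
opening: 0.414
grip_force: 0.0
```

```bash
cat > still.py <<'E'
from snap import *
for k in range(16):
    p,_=arm.read_camera("scene"); q=p[285:335,255:285]; m=mask(q,172,6,120,50)
    ys,xs=np.nonzero(m); print(round(float(arm.sense()["t"]),2),xs.mean().round(2),ys.mean().round(2),len(xs))
E
python3 still.py
```

```text
18.97 14.35 22.24 84
19.02 14.43 22.29 86
19.07 14.41 22.28 87
19.12 14.36 22.02 86
19.17 14.38 22.31 86
19.22 14.43 22.28 87
19.27 14.31 22.06 87
19.32 14.37 22.3 87
19.37 14.35 22.16 85
19.42 14.41 22.21 85
19.47 14.44 22.29 85
19.52 14.34 22.22 85
19.57 14.38 22.31 86
19.62 14.44 22.28 85
19.67 14.44 22.24 86
19.72 14.43 22.09 87
```

```bash
python3 - <<'E'
from snap import *
c,p,_=snap("top","t9"); q=p[135:190,310:370]
Y=R.from_euler("z",YAW); root=np.array([.643,-.0225,0])
for n,lo,hi in (("y",18,32),("b",105,125),("r",165,10)):
    for sm in (25,):
        h=cv2.cvtColor(cv2.GaussianBlur(q,(3,3),0),cv2.COLOR_BGR2LAB).astype(int); A=h[...,1]-128;B=h[...,2]-128
        m={"y":B>6,"b":B<-14,"r":A>8}[n]; m=m&((np.arange(55)>20)[:,None]|(n!="r"))
        k,l,st,ce=cv2.connectedComponentsWithStats(m.astype(np.uint8)); print(n,[(ce[i]+[310,135],st[i]) for i in range(1,k) if st[i,4]>5])
for tilt in (0,4,8):
    t=np.radians(tilt); C=np.array([-.020,0,.19]); u=np.array([-np.sin(t),0,np.cos(t)]); w=np.array([-np.cos(t),0,-np.sin(t)])
    for nm,g in (("front top corner",(-.075,.014)),("back top corner",(-.075,-.004)),("front bottom",(-.135,.014))):
        print(tilt,nm,proj(c,root+Y.apply(C+u*g[0]+w*g[1]))[0])
for sgn,o in ((1,.056),(-1,-.056)): print("yellow" if sgn>0 else "blue",[proj(c,root+Y.apply([-.020-g,o,.19+z]))[0] for z,g in ((-.075,.014),(-.135,.014))])
b=cv2.imread("pics/t9.png")[130:200,300:385]
E
```

```text
y []
b []
r []
0 front top corner [336.0966 167.9285]
0 back top corner [336.2614 161.4829]
0 front bottom [334.9056 173.677 ]
4 front top corner [336.1283 166.1215]
4 back top corner [336.3188 159.5677]
4 front bottom [334.9768 170.5065]
8 front top corner [336.168  164.2653]
8 back top corner [336.3833 157.6296]
8 front bottom [335.0606 167.274 ]
yellow [array([315.4747, 167.2221]), array([315.2671, 173.0088])]
blue [array([356.6845, 168.6338]), array([354.5132, 174.3441])]
```

```bash
python3 - <<'E'
from h import *
for f in ("t8","t9"):
    p=cv2.imread(f"pics/{f}.png").astype(int)
    s=lambda n,x0,x1,f:print(n,[int(round(v)) for v in f(p[150:182,x0:x1]).mean(1)])
    print(f)
    s("red R-G",334,340,lambda q:q[...,2]-q[...,1]); s("yel R-B",313,319,lambda q:q[...,2]-q[...,0]); s("blu B-R",354,360,lambda q:q[...,0]-q[...,2])
E
```

```text
t8
red R-G [-7, -8, -7, -8, -8, -8, -7, -2, 2, 7, 12, 14, 13, 10, 5, 4, 3, 2, -6, -8, -8, -8, -8, -8, -9, -9, -9, -9, -9, -9, -9, -10]
yel R-B [-17, -18, -18, -18, -18, -18, -19, -19, -19, -16, -14, -13, -12, 0, 3, 4, 3, -2, -4, -6, -6, -6, -13, -18, -20, -21, -20, -20, -20, -20, -20, -20]
blu B-R [2, 5, 13, 17, 18, 18, 18, 18, 19, 19, 18, 14, 17, 21, 27, 31, 34, 34, 31, 30, 28, 28, 28, 26, 22, 21, 20, 20, 20, 21, 21, 20]
t9
red R-G [-8, -8, -8, -8, -8, -8, -8, -2, 2, 8, 12, 14, 13, 10, 6, 3, 4, 2, -5, -8, -8, -8, -8, -10, -9, -8, -9, -9, -9, -9, -9, -8]
yel R-B [-18, -18, -18, -18, -18, -18, -19, -19, -19, -16, -14, -12, -12, -1, 4, 4, 3, -2, -5, -5, -6, -7, -13, -19, -20, -20, -20, -21, -21, -21, -21, -20]
blu B-R [2, 5, 13, 17, 18, 18, 18, 19, 20, 19, 18, 14, 16, 20, 27, 32, 34, 34, 30, 30, 29, 28, 28, 26, 22, 21, 20, 20, 21, 20, 21, 20]
```

```bash
python3 - <<'E'
from snap import *
c,p,d=snap("scene","s9"); D=d.copy()
for _ in range(5): D+=arm.read_camera("scene")[1]
D/=6
for n,lo,hi,b in (("r",170,6,(255,285,290,330)),("b",105,125,(240,280,265,315)),("y",20,35,(280,310,295,335))):
    m=mask(p,lo,hi,110,50); M=np.zeros_like(m); M[b[2]:b[3],b[0]:b[1]]=m[b[2]:b[3],b[0]:b[1]]
    M=cv2.erode(M.astype(np.uint8),np.ones((3,3),np.uint8)); ys,xs=np.nonzero(M)
    if len(xs)<5: print(n,len(xs)); continue
    P=withd(c,np.stack([xs,ys],1),D); Hf=hookframe(P)
    G=np.stack([np.ones(len(Hf)),Hf[:,2]-.08,Hf[:,1]-np.median(Hf[:,1])],1)
    k=np.linalg.lstsq(G,Hf[:,0],rcond=None)[0]
    print(n,len(xs),"median",np.median(Hf,0),"z rng",Hf[:,2].min(),Hf[:,2].max(),"x at z.08, dx/dz deg, yaw deg",k[0],np.degrees(k[1]),np.degrees(k[2]))
E
```

```text
r 41 median [-0.0032  0.0077  0.104 ] z rng 0.08032709189194953 0.26300913049584873 x at z.08, dx/dz deg, yaw deg -0.012689514710299991 20.132834520421987 11.559513387097944
b 49 median [-0.0138 -0.0501  0.0903] z rng 0.07139681806071263 0.11375020473063768 x at z.08, dx/dz deg, yaw deg -0.017054091744079056 3.3129084674366114 -35.92903985997513
y 55 median [-0.0132  0.0623  0.0927] z rng 0.06933568186112393 0.11609329429373716 x at z.08, dx/dz deg, yaw deg -0.015620700627653224 2.211398318610169 -28.871355719135906
```

```bash
cat > tilt.py <<'E'
from snap import *
c,p,d=snap("scene","sx"); N=8; D=np.zeros(d.shape); 
for _ in range(N): D+=arm.read_camera("scene")[1]
D/=N
for n,lo,hi,b in (("r",170,6,(255,285,295,330)),("b",105,125,(240,280,265,315)),("y",20,35,(280,310,295,335))):
    m=mask(p,lo,hi,110,50); M=np.zeros_like(m); M[b[2]:b[3],b[0]:b[1]]=m[b[2]:b[3],b[0]:b[1]]
    ys,xs=np.nonzero(M); Hf=hookframe(withd(c,np.stack([xs,ys],1),D)); k=(Hf[:,2]<.125)&(Hf[:,0]<.02)&(Hf[:,0]>-.03); Hf=Hf[k]; ys=ys[k]
    for y in range(ys.min(),ys.max()+1,3):
        q=Hf[(ys>=y)&(ys<y+3)]
        if len(q)>2: print(n,y,len(q),np.median(q,0)*1000//.1/10)
E
python3 tilt.py
```

```text
r 302 9 [-13.5   6.3 117.1]
r 305 21 [ -4.    6.5 113.3]
r 308 26 [ -1.9   6.7 102.1]
r 311 21 [-2.2  7.8 93.7]
r 314 4 [-2.9 10.9 86.7]
b 292 15 [-13.9 -50.7 111.7]
b 295 24 [-13.5 -50.8  97.5]
b 298 20 [-15.8 -49.9  83.3]
b 301 21 [-13.6 -50.6  71.8]
b 304 3 [-13.9 -51.3  65.6]
y 312 18 [-13.5  60.9 113.9]
y 315 24 [-13.5  63.2 100.9]
y 318 24 [-13.1  62.8  86.1]
y 321 23 [-13.2  61.2  71.2]
y 324 6 [-13.1  63.   64.6]
```

The gauge is still, but its grip sits about 11 mm too deep and slightly tilted. The ring is held by friction on the hook's inner slope, behind the seat. I'll go back in, grip it lightly and draw it forward into the seat.

```bash
python3 - <<'E'
from plan import *
s,L=log(); x,e=fitL(L,1e-3); print(s["position"])
W=[([.455,-.03,.24],pose(82,1,YAW)),([.46,-.02,.14],pose(74,1,YAW)),([.54,-.020,.088],pose(60,1,YAW)),([.598,-.0225,.080],pose(53,1,YAW)),([.611,-.023,.085],pose(51,1,YAW)),([.604,-.0227,.085],pose(51,1,YAW))]
check(x,[(s["position"],R.from_rotvec(s["ee_rot"]))]+W,s["joint_pos"])
a=()
for (p,r),v in zip(W[:3],(.035,.033,.028)): a=rows(p,r,42,*a,vmax=v)
E
```

```text
[ 0.4358 -0.3332  0.2402]
margin 0.03384649927561478 err 2.2335536516550417e-06 q [-0.6542 -0.2662  0.5635  2.0338  0.1718  1.1995  1.3822]
margin 0.02449538033479015 err 2.8901289110735335e-07 q [-0.6392 -0.2616  0.5491  2.2639  0.2304  0.8352  1.3122]
margin 0.053233570093268234 err 2.6901771098264415e-07 q [-0.6361 -0.089   0.5902  2.3427  0.2486  0.3595  1.2863]
margin 0.05162669759426006 err 2.716446927177206e-06 q [-0.613   0.05    0.5965  2.3145  0.0846  0.1416  1.4245]
margin 0.010497086462563393 err 2.6686965142586245e-07 q [-0.6019  0.0648  0.5879  2.3079  0.0661  0.1005  1.4397]
margin 0.010354844208405503 err 1.0749804372636263e-06 q [-0.6481  0.0474  0.6316  2.3244  0.1412  0.1005  1.3683]
n 9 end [ 0.455 -0.03   0.24 ] [ 0.06    3.0015 -0.0046]
[{"dp": [-0.08, 3.38, 0.01], "delta_rot": [0.0, -0.013, 0.0], "claw": 42}, {"dp": [-0.08, 3.37, 0.0], "delta_rot": [0.0, -0.014, 0.0], "claw": 42}, {"dp": [-0.09, 3.38, 0.01], "delta_rot": [0.0, -0.013, 0.0], "claw": 42}, {"dp": [-0.08, 3.37, 0.01], "delta_rot": [0.0, -0.013, 0.0], "claw": 42}, {"dp": [-0.08, 3.38, 0.01], "delta_
[... 351 characters left out ...]
 [ 0.46 -0.02  0.14] [ 0.0572  2.8616 -0.0085]
[{"dp": [0.23, 0.25, 2.49], "delta_rot": [-0.0, -0.035, 0.0], "claw": 42}, {"dp": [0.32, 0.26, 2.48], "delta_rot": [-0.0, -0.035, 0.0], "claw": 42}, {"dp": [0.41, 0.25, 2.47], "delta_rot": [-0.0, -0.035, 0.0], "claw": 42}, {"dp": [0.49, 0.26, 2.46], "delta_rot": [-0.0, -0.035, 0.0], "claw": 42}]
n 4 end [ 0.54  -0.02   0.088] [ 0.0523  2.6177 -0.0144]
[{"dp": [-1.56, 0.08, 1.8], "delta_rot": [-0.0, -0.061, 0.0], "claw": 42}, {"dp": [-1.45, 0.08, 1.89], "delta_rot": [-0.0, -0.061, 0.0], "claw": 42}, {"dp": [-1.33, 0.08, 1.98], "delta_rot": [-0.0, -0.061, 0.0], "claw": 42}, {"dp": [-1.21, 0.08, 2.05], "delta_rot": [-0.0, -0.061, 0.0], "claw": 42}]
```

>>> {"fn": "apply_moves", "kwargs": {
  "deltas": [
    {"dp": [-0.1,3.4,0],"delta_rot": [0,-0.013,0],"claw": 42},
    {"dp": [-0.1,3.4,0],"delta_rot": [0,-0.014,0],"claw": 42},
    {"dp": [-0.1,3.4,0],"delta_rot": [0,-0.013,0],"claw": 42},
    {"dp": [-0.1,3.4,0],"delta_rot": [0,-0.013,0],"claw": 42},
    {"dp": [-0.1,3.4,0],"delta_rot": [0,-0.014,0],"claw": 42},
    {"dp": [-0.1,3.4,0],"delta_rot": [0,-0.013,0],"claw": 42},
    {"dp": [-0.1,3.4,0],"delta_rot": [0,-0.013,0],"claw": 42},
    {"dp": [0,3.3,0],"delta_rot": [0,-0.014,0],"claw": 42},
    {"dp": [0,3.3,0],"delta_rot": [0,-0.013,0],"claw": 42},
    {"dp": [0.2,0.2,2.5],"delta_rot": [0,-0.035,0],"claw": 42},
    {"dp": [0.3,0.2,2.5],"delta_rot": [0,-0.035,0],"claw": 42},
    {"dp": [0.4,0.2,2.5],"delta_rot": [0,-0.035,0],"claw": 42}
  ]
}}

```text
t: 21.52
position: [0.4594, -0.0232, 0.1649]
ee_rot: [0.055, 2.894, -0.005]
ft_force: [-0.4, -0.5, -0.8]
opening: 0.42
grip_force: 0.0
```

>>> {"fn": "apply_moves", "kwargs": {
  "deltas": [
    {"dp": [0.5,0.2,2.5],"delta_rot": [0,-0.035,0],"claw": 42},
    {"dp": [-1.6,0.1,1.8],"delta_rot": [0,-0.061,0],"claw": 42},
    {"dp": [-1.4,0.1,1.9],"delta_rot": [0,-0.061,0],"claw": 42},
    {"dp": [-1.3,0.1,2.0],"delta_rot": [0,-0.061,0],"claw": 42},
    {"dp": [-1.2,0.1,2.0],"delta_rot": [0,-0.061,0],"claw": 42},
    {"dp": [0,0,0],"delta_rot": [0,0,0],"claw": 42}
  ]
}}

```text
t: 22.02
position: [0.5384, -0.0213, 0.0847]
ee_rot: [0.05, 2.621, -0.016]
ft_force: [-0.8, 1.2, -0.3]
opening: 0.421
grip_force: 0.0
```

```bash
python3 - <<'E'
from plan import *
s,L=log(); print(s["position"],s["ee_rot"],s["ft_force"])
a=()
for (p,r),v in zip([([.596,-.0225,.080],pose(53.5,1,YAW)),([.610,-.023,.083],pose(52,1,YAW))],(.012,.008)): a=rows(p,r,42,*a,vmax=v)
E
```

```text
[ 0.5384 -0.0213  0.0847] [ 0.0505  2.6207 -0.0158] [-0.8207  1.2101 -0.2641]
n 5 end [ 0.596  -0.0225  0.0801] [ 0.0503  2.5037 -0.0162]
[{"dp": [-0.95, 0.02, 0.65], "delta_rot": [-0.0, -0.023, 0.0], "claw": 42}, {"dp": [-0.94, 0.02, 0.68], "delta_rot": [-0.0, -0.024, 0.001], "claw": 42}, {"dp": [-0.92, 0.03, 0.7], "delta_rot": [-0.001, -0.023, 0.0], "claw": 42}, {"dp": [-0.91, 0.02, 0.72], "delta_rot": [0.0, -0.023, 0.0], "claw": 42}, {"dp": [-0.89, 0.02, 0.73], "delta_rot": [0.0, -0.024, 0.001], "claw": 42}]
n 2 end [ 0.6101 -0.023   0.083 ] [ 0.0498  2.4777 -0.0168]
[{"dp": [-0.65, 0.0, 0.3], "delta_rot": [0.0, -0.013, -0.0], "claw": 42}, {"dp": [-0.65, 0.01, 0.31], "delta_rot": [0.0, -0.013, -0.0], "claw": 42}]
```

>>> {"fn": "apply_moves", "kwargs": {
  "deltas": [
    {"dp": [-0.9,0,0.72],"delta_rot": [0,-0.023,0],"claw": 42},
    {"dp": [-0.9,0,0.74],"delta_rot": [0,-0.024,0],"claw": 42},
    {"dp": [-0.9,0,0.76],"delta_rot": [0,-0.023,0],"claw": 42},
    {"dp": [-0.9,0,0.78],"delta_rot": [0,-0.023,0],"claw": 42},
    {"dp": [-0.85,0,0.8],"delta_rot": [0,-0.024,0],"claw": 42},
    {"dp": [-0.6,0,0.45],"delta_rot": [0,-0.013,0],"claw": 42},
    {"dp": [-0.4,0,0.3],"delta_rot": [0,-0.012,0],"claw": 42},
    {"dp": [0,0,0],"delta_rot": [0,0,0],"claw": 42}
  ]
}}

```text
t: 22.68
position: [0.6106, -0.0236, 0.0803]
ee_rot: [0.049, 2.476, -0.016]
ft_force: [-0.0, 1.3, 0.4]
opening: 0.417
grip_force: 0.0
```

>>> {"fn": "apply_moves", "kwargs": {
  "deltas": [
    {"dp": [0,0,0],"delta_rot": [0,0,0],"claw": 25},
    {"dp": [0,0,0],"delta_rot": [0,0,0],"claw": 18},
    {"dp": [0,0,0],"delta_rot": [0,0,0],"claw": 10},
    {"dp": [0,0,0],"delta_rot": [0,0,0],"claw": 5},
    {"dp": [0,0,0],"delta_rot": [0,0,0],"claw": 5}
  ],
  "squeeze": 8
}}

```text
t: 23.1
position: [0.6101, -0.0236, 0.0801]
ee_rot: [0.048, 2.476, -0.015]
ft_force: [0.1, -0.0, 0.2]
opening: 0.155
grip_force: 8.0
```

>>> {"fn": "apply_moves", "kwargs": {
  "deltas": [
    {"dp": [0.14,0,-0.11],"delta_rot": [0,0,0],"claw": 5},
    {"dp": [0.14,0,-0.11],"delta_rot": [0,0,0],"claw": 5},
    {"dp": [0.14,0,-0.11],"delta_rot": [0,0,0],"claw": 5},
    {"dp": [0,0,0],"delta_rot": [0,0,0],"claw": 5}
  ]
}}

```text
t: 23.43
position: [0.6048, -0.0234, 0.0802]
ee_rot: [0.048, 2.475, -0.016]
ft_force: [0.4, -0.0, 1.5]
opening: 0.159
grip_force: 8.0
```

>>> {"fn": "apply_moves", "kwargs": {
  "deltas": [
    {"dp": [0.14,0,-0.11],"delta_rot": [0,0,0],"claw": 5},
    {"dp": [0.14,0,-0.11],"delta_rot": [0,0,0],"claw": 5},
    {"dp": [0,0,0],"delta_rot": [0,0,0],"claw": 5}
  ]
}}

```text
t: 23.68
position: [0.6015, -0.0233, 0.0804]
ee_rot: [0.048, 2.475, -0.016]
ft_force: [0.5, 0.1, 2.0]
opening: 0.152
grip_force: 8.0
```

>>> {"fn": "apply_moves", "kwargs": {
  "deltas": [
    {"dp": [0.14,0,-0.11],"delta_rot": [0,0,0],"claw": 5},
    {"dp": [0.14,0,-0.11],"delta_rot": [0,0,0],"claw": 5},
    {"dp": [0.14,0,-0.11],"delta_rot": [0,0,0],"claw": 5},
    {"dp": [0,0,0],"delta_rot": [0,0,0],"claw": 5}
  ]
}}

```text
t: 24.02
position: [0.5965, -0.0231, 0.0807]
ee_rot: [0.048, 2.474, -0.015]
ft_force: [0.5, -0.4, 4.3]
opening: 0.153
grip_force: 8.0
```

```bash
python3 tilt.py | grep r; python3 - <<'E'
from snap import *
print([arm.sense()["ft_force"],arm.sense()["position"]])
E
```

```text
r 302 17 [-11.7   5.6 114.4]
r 305 26 [-11.8   5.7 100.5]
r 308 23 [-11.7   4.7  86.2]
r 311 17 [-11.6   4.   74.7]
r 314 3 [-12.1   5.7  67.4]
[array([1.3676, 0.7788, 5.6908]), array([ 0.5967, -0.0231,  0.0806])]
```

>>> {"fn": "apply_moves", "kwargs": {
  "deltas": [
    {"dp": [0,0,0],"delta_rot": [0,0,0],"claw": 5},
    {"dp": [0,0,0],"delta_rot": [0,0,0],"claw": 5},
    {"dp": [0,0,0],"delta_rot": [0,0,0],"claw": 17},
    {"dp": [0,0,0],"delta_rot": [0,0,0],"claw": 19},
    {"dp": [0,0,0],"delta_rot": [0,0,0],"claw": 22},
    {"dp": [0,0,0],"delta_rot": [0,0,0],"claw": 28},
    {"dp": [0,0,0],"delta_rot": [0,0,0],"claw": 36},
    {"dp": [0,0,0],"delta_rot": [0,0,0],"claw": 42},
    {"dp": [0,0,0],"delta_rot": [0,0,0],"claw": 42},
    {"dp": [0,0,0],"delta_rot": [0,0,0],"claw": 42}
  ],
  "squeeze": 3
}}

```text
t: 25.3
position: [0.5959, -0.0232, 0.0799]
ee_rot: [0.048, 2.476, -0.016]
ft_force: [0.7, 0.4, 0.2]
opening: 0.41
grip_force: 0.0
```

```bash
python3 tilt.py; python3 - <<'E'
from plan import *
s,L=log(); print(s["position"],s["ft_force"],s["opening"])
a=()
for (p,r),v in zip([([.54,-.019,.080],pose(60,1,YAW)),([.46,-.017,.14],pose(74,1,YAW))],(.012,.03)): a=rows(p,r,42,*a,vmax=v)
E
```

```text
r 302 8 [-15.1   7.3 116.9]
r 305 23 [ -4.2   7.  114.1]
r 308 24 [ -2.5   7.5 102.3]
r 311 20 [-2.1  8.2 93.6]
r 314 4 [-2.2 11.5 88.4]
b 292 14 [-15.  -51.  111.1]
b 295 26 [-14.3 -50.1  98.2]
b 298 23 [-14.8 -50.2  83.8]
b 301 21 [-13.6 -50.5  71.6]
b 304 4 [-14.8 -50.6  64.4]
y 312 16 [-13.8  62.3 113.8]
y 315 23 [-14.   63.8 100.1]
y 318 24 [-13.2  62.8  85.6]
y 321 22 [-13.1  62.1  71.8]
y 324 6 [-13.   63.1  63.8]
[ 0.5959 -0.0232  0.0799] [ 0.3239 -0.1661 -0.5892] 0.42003914165024514
n 5 end [ 0.54  -0.019  0.08 ] [ 0.053   2.6176 -0.0138]
[{"dp": [0.88, 0.04, -0.69], "delta_rot": [0.0, 0.028, 0.0], "claw": 42}, {"dp": [0.9, 0.04, -0.67], "delta_rot": [0.0, 0.029, 0.0], "claw": 42}, {"dp": [0.92, 0.04, -0.64], "delta_rot": [0.001, 0.028, 0.0], "claw": 42}, {"dp": [0.94, 0.04, -0.62], "delta_rot": [-0.0, 0.029, 0.0], "claw": 42}, {"dp": [0.95, 0.04, -0.59], "delta_rot": [0.0, 0.028, 0.001], "claw": 42}]
n 4 end [ 0.46   -0.017   0.1401] [ 0.0579  2.8615 -0.0077]
[{"dp": [0.98, -0.03, -2.3], "delta_rot": [0.0, 0.061, -0.0], "claw": 42}, {"dp": [1.12, -0.03, -2.23], "delta_rot": [0.0, 0.061, -0.0], "claw": 42}, {"dp": [1.26, -0.03, -2.16], "delta_rot": [0.0, 0.061, -0.0], "claw": 42}, {"dp": [1.38, -0.03, -2.09], "delta_rot": [0.0, 0.061, -0.0], "claw": 42}]
```

It swung back to exactly the same attitude from a different starting position. So this small lean is its natural rest: the heavy grip is offset in front of the ring plane. The back clears the lower rail by about 4 mm and the gauge hangs freely. I'll withdraw.

>>> {"fn": "apply_moves", "kwargs": {
  "deltas": [
    {"dp": [0.9,0.04,-0.7],"delta_rot": [0,0.028,0],"claw": 42},
    {"dp": [0.9,0.04,-0.7],"delta_rot": [0,0.029,0],"claw": 42},
    {"dp": [0.9,0.04,-0.65],"delta_rot": [0,0.028,0],"claw": 42},
    {"dp": [0.95,0.04,-0.6],"delta_rot": [0,0.029,0],"claw": 42},
    {"dp": [0.95,0.04,-0.6],"delta_rot": [0,0.028,0],"claw": 42},
    {"dp": [1.0,0,-2.3],"delta_rot": [0,0.061,0],"claw": 42},
    {"dp": [1.1,0,-2.2],"delta_rot": [0,0.061,0],"claw": 42},
    {"dp": [1.3,0,-2.2],"delta_rot": [0,0.061,0],"claw": 42},
    {"dp": [1.4,0,-2.1],"delta_rot": [0,0.061,0],"claw": 42},
    {"dp": [-0.7,0,-2.9],"delta_rot": [0,0.047,0],"claw": 42},
    {"dp": [-0.5,0,-3.0],"delta_rot": [0,0.046,0],"claw": 42},
    {"dp": [-0.4,0,-3.0],"delta_rot": [0,0.047,0],"claw": 42}
  ]
}}

```text
t: 26.75
position: [0.4536, -0.0157, 0.2323]
ee_rot: [0.059, 3.003, -0.001]
ft_force: [0.8, -1.3, -0.3]
opening: 0.419
grip_force: 0.0
```

>>> {"fn": "apply_moves", "kwargs": {
  "deltas": [
    {"dp": [0,0,0],"delta_rot": [0,0,0],"claw": 42},
    {"dp": [0,0,0],"delta_rot": [0,0,0],"claw": 42},
    {"dp": [0,0,0],"delta_rot": [0,0,0],"claw": 42},
    {"dp": [0,0,0],"delta_rot": [0,0,0],"claw": 42},
    {"dp": [0,0,0],"delta_rot": [0,0,0],"claw": 42},
    {"dp": [0,0,0],"delta_rot": [0,0,0],"claw": 42},
    {"dp": [0,0,0],"delta_rot": [0,0,0],"claw": 42},
    {"dp": [0,0,0],"delta_rot": [0,0,0],"claw": 42},
    {"dp": [0,0,0],"delta_rot": [0,0,0],"claw": 42},
    {"dp": [0,0,0],"delta_rot": [0,0,0],"claw": 42},
    {"dp": [0,0,0],"delta_rot": [0,0,0],"claw": 42},
    {"dp": [0,0,0],"delta_rot": [0,0,0],"claw": 42}
  ]
}}

```text
t: 27.75
position: [0.4542, -0.0157, 0.2306]
ee_rot: [0.059, 3.002, -0.003]
ft_force: [-1.2, -0.2, -0.3]
opening: 0.421
grip_force: 0.0
```

```bash
python3 tilt.py | grep -v y; python3 still.py
```

```text
r 302 8 [-15.    7.1 117. ]
r 305 21 [ -4.    7.  113.4]
r 308 24 [ -2.1   7.6 103.1]
r 311 20 [-2.   8.2 93. ]
r 314 4 [-2.5 11.2 87.6]
b 292 15 [-14.9 -50.8 111.6]
b 295 25 [-14.5 -49.9  98.1]
b 298 24 [-14.3 -50.   84.1]
b 301 19 [-13.6 -50.4  71.8]
b 304 3 [-13.2 -50.7  65.1]
28.25 14.66 21.96 83
28.3 14.61 22.25 84
28.35 14.66 22.23 83
28.4 14.61 22.19 85
28.45 14.72 22.23 82
28.5 14.72 22.22 82
28.55 14.67 22.19 83
28.6 14.67 22.17 84
28.65 14.67 22.18 84
28.7 14.55 21.88 86
28.75 14.66 22.25 83
28.8 14.61 21.98 84
28.85 14.61 22.25 84
28.9 14.54 21.92 84
28.95 14.6 21.86 84
29.0 14.62 22.21 84
```

Still, hanging free, and the arm is clear. Handing in.

```bash
python3 -c "
from cell import arm
print(arm.hand_in())"
```

```text
the job is handed in; nothing more can be done
None
```

Handed in at about 29 s: yellow and blue were pushed apart first (about 10 mm free on each side of the red ring), and the red gauge hangs still on the red hook, leaning roughly 5–7° back at the bottom – its own rest position, since it returned there after I pulled it straight and let go – with the arm clear and nothing else touched.

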